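# Pack the sample flasks and scan them into their bay

### The arm

A 6-joint arm with a two-finger parallel gripper is mounted at the origin on the work surface. World frame = base frame: x ahead of the robot, y to its left, z up, the work surface at z = 0. Lengths are in m, angles in rad, forces in N, time in s.
With the tool pointing down it reaches from about 0.4 to 0.825 m from the base axis. Payload 7 kg.
Tool frame: the origin (TCP) lies at the very end of the fingers, on their centre line; the grasp point (between the pads) lies 19 mm behind it; z points along the fingers, y is the line along which they close (so a half turn about z gives the same grasp; the last joint's range is limited). The gripper opens to 88 mm and grips with 3 to 60 N. Pads are 19 mm wide; open, the fingers measure 130 mm over their backs; the gripper's body (78 mm by 193 mm) begins 47 mm behind the grasp point.
Start: joints at [1.619, 0.359, 0.012, 0, -1.224, -0.288], TCP at [0.16, 0.656, 0.227] pointing down, gripper open.
Joint ranges: [-3.07, 3.07], [-1.43, 2.12], [-1.02, 1.25], [-3.03, 1.67], [-3.05, -0], [-3.03, 3.03]. Speed limits (rad/s): [2.39, 2.39, 3.01, 3.14, 3.14, 3.14].

### API

Orientations are given as [roll, pitch, yaw] about the fixed x, y, z axes, in that order (R = Rz(yaw) Ry(pitch) Rx(roll)).
In Python, from station import * gives the robot as it stands.
- The arm moves only by the tool servo_tool, never from a script. Its argument "moves" is a list of rows, each an object of numbers: "jaw": the opening, from 0 (shut) to 1 (fully open); "dx", "dy", "dz": the shift along the world's x, y, z in m; "roll": the turn about the world's z in degrees. A call has exactly 10 rows; each row shifts and turns the commanded pose from where the row before left it; what a row does not reach is not made up. A row lasts 1/8 s, in which the tool goes at most 62.5 mm and 10.7 degrees, less where a joint would pass 70% of its speed; a pose out of reach is approached as far as the arm can. A call with a gripper value outside its range is refused whole. The fingers move at their own pace and stop on an object; "newtons" is the grip in N (left out, the last holds). Time passes only in rows, so rows that do not move let the fingers close, or fill a call up. It gives the time, the measured TCP pose, the force, the opening and the grip force at its end, in the units of the state.
- get_state(): the state, without advancing time (a new reading comes with each control period).
- grab_frame(name): name is "scene" or "top"; returns (picture, depth): 480x640x3 uint8, red, green, blue; 480x640 float32, m along the optical axis (not along the pixel's ray), 0 where there is no reading.
- calibration(name): a dict with "intrinsics" (3x3 intrinsics, pixels), "k1" (the pictures are not rectified: a ray, as slopes to the right and down, at radius r is drawn at 1 + k1 r^2 times it, then the intrinsics apply), "R" (3x3) and "t" (3): a world point X has camera coordinates R X + t. Camera axes: x right, y down, z forward; pixel columns grow to the right and rows downward; lengths in m; the calibration is good to about 2 mm. A picture is of the moment at which its call begins. calibration takes no time and is no camera call.
- job_done(): hands the job in; it is judged then, once.
The state is a dict: "t": time; "q": joint angles; "qd": joint speeds; "joint_efforts": joint torques, N m; "eef_pos": TCP position; "ee_rot": TCP orientation; "force": force on the tool from outside, world axes, zero at the start; "moment": the same for the moment, N m; "width": finger opening in m; "gripper_force": force on a finger pad.
Only numpy, scipy, OpenCV 4.12 (cv2) and the standard library are available. Lean on these libraries where they do the work, as an engineer would, in place of code of your own. Each camera call takes 0.05 s, during which the arm holds its last target. There are 200 camera calls.

### The job

Slide the sample box's cover open, lower every amber flask on the bench gently into the box, each upright in a well of its own and set down on the floor of the well, neither dropped nor pressed, and slide the cover fully shut. Then take the hand scanner from its pad and scan first the square code on the shut cover, then the one on the tilted bay plate: each time hold the scanner's window centred over the code, square to its surface and about 6 cm away, quite still for two seconds. Finally stand the scanner upright on its pad again, wholly on it, let go, and leave all the other things on the bench where they were.

Things in the scene. Friction and masses are not known exactly. Their poses are not given: they have to be found in the camera images.
- box: fixed grey plastic sample box, 182 x 182 mm, 108 mm high, walls and floor 5 mm, open on top under its cover; low dividers (4 mm thick, top 50 mm above the bench) part the inside into four wells 84 x 84 mm; origin: centre of the underside, z up; x is the direction in which the cover opens (away from the robot)
- well0 (a point): centre of the floor of a well, 5 mm above the bench (43 mm from the box's centre along the box's x and y); the box's axes
- well1 (a point): centre of the floor of a well, 5 mm above the bench (43 mm from the box's centre along the box's x and y); the box's axes
- well2 (a point): centre of the floor of a well, 5 mm above the bench (43 mm from the box's centre along the box's x and y); the box's axes
- well3 (a point): centre of the floor of a well, 5 mm above the bench (43 mm from the box's centre along the box's x and y); the box's axes
- cover (a joint): blue flat sliding cover of the box, 182 x 178 x 6 mm, upper face 115 mm above the bench: 0 = fully shut, 0.172 m = fully open (slid along the box's +x); stays where it is left, slides with about 2 N
- cover_handle (a point): middle of the black bar on the cover, 12 mm thick (box x), 70 mm long (box y), 20 mm high (its top 135 mm above the bench); this point is 10 mm below its top and moves with the cover, whose nearest edge is 16 mm from it
- box_label (a point): centre of the square black-and-white code (58 mm paper) on the cover's upper face; moves with the cover; z is the normal of the paper (up), x and y the box's axes
- bay_plate: grey plate 90 x 90 mm with a square code on paper, fixed on a small metal stand, tilted 0.4 rad (its face leans towards the robot), about 46 mm above the bench; origin: centre of the code, z: outward normal of the paper
- scanner: hand scanner standing nose down: black nose 66 x 50 x 16 mm, above it a grey head 58 (x) x 42 (y) mm up to 95 mm height, and a level handle 28 mm wide, 24 mm thick, from the head along -x (to x = -135 mm, about 71 mm high); 260 g; origin: centre of the window, on the underside of the nose; it looks along its -z. Take it by the head from above, across its y
- pad: fixed black rubber charging pad 110 x 110 x 10 mm on which the scanner stands; origin: centre of the underside, z up
- flask0: squat rounded amber glass flask with a heavy flat foot 58 mm across, 66 mm across its belly (at 26 mm height) and 93 mm tall; on top a white cylindrical stopper 28 mm across, from 63 to 93 mm height, narrow 24 mm neck below it (56 to 63 mm); 140 g; origin: centre of the foot, z up. None at the start if this flask is absent. Take it by the stopper from above
- flask1: squat rounded amber glass flask with a heavy flat foot 58 mm across, 66 mm across its belly (at 26 mm height) and 93 mm tall; on top a white cylindrical stopper 28 mm across, from 63 to 93 mm height, narrow 24 mm neck below it (56 to 63 mm); 140 g; origin: centre of the foot, z up. None at the start if this flask is absent. Take it by the stopper from above
- flask2: squat rounded amber glass flask with a heavy flat foot 58 mm across, 66 mm across its belly (at 26 mm height) and 93 mm tall; on top a white cylindrical stopper 28 mm across, from 63 to 93 mm height, narrow 24 mm neck below it (56 to 63 mm); 140 g; origin: centre of the foot, z up. None at the start if this flask is absent. Take it by the stopper from above
- flask3: squat rounded amber glass flask with a heavy flat foot 58 mm across, 66 mm across its belly (at 26 mm height) and 93 mm tall; on top a white cylindrical stopper 28 mm across, from 63 to 93 mm height, narrow 24 mm neck below it (56 to 63 mm); 140 g; origin: centre of the foot, z up. None at the start if this flask is absent. Take it by the stopper from above
- beaker: glass beaker, 64 mm across, 85 mm high, bystander; origin: centre of the underside
- dishes: stack of clear dishes, 90 mm across, 45 mm high, bystander; origin: centre of the underside
- pen: pen lying on the bench, 130 mm long along its x, 13 mm thick, bystander; origin: centre of the underside
- jar: reagent jar, 60 mm across, 100 mm high, bystander; origin: centre of the underside

How it is judged:
On the way, in this order (a step that is already met when the one before it is completed fails the run):
1. every flask stands upright on the floor of a well of the box (x of flask0 in the frame of box between -0.08 and 0.08 m and y of flask0 in the frame of box between -0.08 and 0.08 m and z of each of flask0, flask1, flask2, flask3 in the frame of box below 0.015 m and angle between each of flask0, flask1, flask2, flask3's own z axis and vertical below 0.2 rad and x of flask1 in the frame of box between -0.08 and 0.08 m and y of flask1 in the frame of box between -0.08 and 0.08 m and x of flask2 in the frame of box between -0.08 and 0.08 m and y of flask2 in the frame of box between -0.08 and 0.08 m and x of flask3 in the frame of box between -0.08 and 0.08 m and y of flask3 in the frame of box between -0.08 and 0.08 m), for 0.3 s.
2. the cover is slid fully shut over the flasks (all of step 1 and value of joint cover below 0.008 m), for 0.2 s.
3. the held scanner looks at the code on the shut cover, centred, square and still, for 1 s (x of scanner in the frame of box_label between -0.02 and 0.02 m and y of scanner in the frame of box_label between -0.02 and 0.02 m and z of scanner in the frame of box_label between 0.03 and 0.1 m and angle between the z axis of scanner and the z axis of box_label, either way round below 0.2 rad and linear speed of scanner below 0.04 m/s and angular speed of scanner below 0.3 rad/s and contact force between the fingers and scanner above 1 N and value of joint cover below 0.008 m), for 1 s.
4. the held scanner looks at the code on the tilted bay plate, centred, square and still, for 1 s (x of scanner in the frame of bay_plate between -0.02 and 0.02 m and y of scanner in the frame of bay_plate between -0.02 and 0.02 m and z of scanner in the frame of bay_plate between 0.03 and 0.1 m and angle between the z axis of scanner and the z axis of bay_plate, either way round below 0.2 rad and linear speed of scanner below 0.04 m/s and angular speed of scanner below 0.3 rad/s and contact force between the fingers and scanner above 1 N and value of joint cover below 0.008 m), for 1 s.
At the end, for the whole second after the job is handed in: Flasks upright (0.2 rad) on the well floors, cover shut within 8 mm, both codes scanned (within 20 mm of centre, 30 to 100 mm off, 0.2 rad of square, still 1 s), scanner released, upright and still within 30 mm of the pad's centre (all of step 2 and horizontal distance between scanner and pad below 0.03 m and z of scanner in the frame of pad below 0.016 m and angle between scanner's own z axis and vertical below 0.1 rad and linear speed of scanner below 0.02 m/s); the robot touches nothing.
It fails at once if a flask is let go over the box while its foot is more than 25 mm above the floor of the well ((z of flask0 in the frame of box above 0.03 m and x of flask0 in the frame of box between -0.09 and 0.09 m and y of flask0 in the frame of box between -0.09 and 0.09 m and contact force between the fingers and flask0 below 0.1 N) or (z of flask1 in the frame of box above 0.03 m and x of flask1 in the frame of box between -0.09 and 0.09 m and y of flask1 in the frame of box between -0.09 and 0.09 m and contact force between the fingers and flask1 below 0.1 N) or (z of flask2 in the frame of box above 0.03 m and x of flask2 in the frame of box between -0.09 and 0.09 m and y of flask2 in the frame of box between -0.09 and 0.09 m and contact force between the fingers and flask2 below 0.1 N) or (z of flask3 in the frame of box above 0.03 m and x of flask3 in the frame of box between -0.09 and 0.09 m and y of flask3 in the frame of box between -0.09 and 0.09 m and contact force between the fingers and flask3 below 0.1 N)).
It fails at once if a held flask is pressed against the box with more than 30 N ((contact force between the fingers and flask0 above 0.5 N and contact force between flask0 and box above 30 N) or (contact force between the fingers and flask1 above 0.5 N and contact force between flask1 and box above 30 N) or (contact force between the fingers and flask2 above 0.5 N and contact force between flask2 and box above 30 N) or (contact force between the fingers and flask3 above 0.5 N and contact force between flask3 and box above 30 N)).
It fails at once if the beaker, dishes, pen or jar is pushed more than 60 mm from its place (distance of any of beaker, dishes, pen, jar from where it was at the start of the episode above 0.06 m).
Of flask0, flask1, flask2, flask3 only 2 to 4 are there at a start; the rules pass over those that are not, and their reading is None.
At some moment in a run one of flask0, flask1, flask2, flask3 may be knocked a few centimetres aside while the robot is not near it.
It also fails if it takes over 210 s, if anything falls off the work surface, if the arm or the gripper's body presses on something with over 40 N, if the wrist force passes 120 N, or if a joint passes its speed limit or range.

## Working session

There is one attempt and no reset: what is moved stays moved. The work goes in short steps, Python scripts to look and compute and a tool call to move; the robot and the scene stay as the last step left them, time stands still between calls to the robot, and variables do not carry over. Pictures are saved under pics/ and viewed, at most 14 in all, crops included, and the job is handed in when it is done.

Besides the shell and the picture viewer there is one more tool, called after ">>>" in YAML: its name, and indented under it one key for each argument. servo_tool: Moves the arm, as the interface text tells. Its arguments: {"type":"object","properties":{"moves":{"type":"array","items":{"type":"object","properties":{"jaw":{"type":"number"},"dx":{"type":"number"},"dy":{"type":"number"},"dz":{"type":"number"},"roll":{"type":"number"}}}},"newtons":{"type":"number"}},"required":["moves"]}

```bash
mkdir -p pics; ls; cat > h.py <<'E'
from station import *
import numpy as np, cv2
def snap(n,f=None):
    p,d=grab_frame(n)
    if f: cv2.imwrite('pics/'+f+'.png',p[:,:,::-1])
    return p,d
def ray(n,uv):
    c=calibration(n);K=np.array(c["intrinsics"]);R=np.array(c["R"]);t=np.array(c["t"])
    uv=np.atleast_2d(np.array(uv,float))
    xd=(uv-K[[0,1],[2,2]])/K[[0,1],[0,1]]
    x=xd.copy()
    for _ in range(20): x=xd/(1+c["k1"]*(x**2).sum(1,keepdims=True))
    return -R.T@t,np.c_[x,np.ones(len(x))]@R, x
def plane(n,uv,z):
    o,d,_=ray(n,uv); return o+d*((z-o[2])/d[:,2])[:,None]
def deproj(n,uv,dep):
    o,d,_=ray(n,uv); return o+d*np.asarray(dep)[:,None]
def cloud(n,d):
    v,u=np.mgrid[0:480,0:640]
    return deproj(n,np.c_[u.ravel(),v.ravel()],d.ravel()).reshape(480,640,3)
E
python3 - <<'E'
from h import *
for n in("scene","top"):
    snap(n,n+"0"); c=calibration(n); print(n,c)
print(get_state())
E
```

```text
pics
scene {'intrinsics': array([[615.12072391,   0.        , 321.92377026],
       [  0.        , 615.12072391, 250.58859111],
       [  0.        ,   0.        ,   1.        ]]), 'k1': -0.028759487079206666, 'R': array([[ 0.6285185 ,  0.77758032,  0.01825778],
       [ 0.60282722, -0.47216383, -0.64316457],
       [-0.49149145,  0.41524712, -0.76551028]]), 't': array([-0.32451259, -0.27865247,  1.68495153])}
top {'intrinsics': array([[611.9503604 ,   0.        , 329.82427057],
       [  0.        , 611.9503604 , 248.34829232],
       [  0.        ,   0.        ,   1.        ]]), 'k1': 0.06651099054551016, 'R': array([[-0.02214468, -0.99963801, -0.01527972],
       [-0.99602516,  0.0233784 , -0.08594964],
       [ 0.08627574,  0.01331566, -0.99618231]]), 't': array([-0.0141335 ,  0.56313852,  1.23462879])}
{'t': 0.1, 'q': array([ 1.61911335e+00,  3.59321223e-01,  1.11384566e-02, -2.97269821e-04,
       -1.22414734e+00, -2.88141480e-01]), 'qd': array([ 0.00034527, -0.0031372 ,  0.00168002,  0.00114117,  0.0008274 ,
       -0.00079315]), 'joint_efforts': array([-1.45647824e-03, -5.84163558e+01,  2.93750256e+01,  7.01550275e+00,
        1.01607552e-02, -4.89055708e-05]), 'eef_pos': array([0.16023477, 0.65523176, 0.22570935]), 'ee_rot': array([ 3.14004269e+00, -1.67947172e-04, -2.39925542e-01]), 'force': array([ 0.03031618,  0.42455033, -0.36697518]), 'moment': array([0.03811307, 0.00056661, 0.03328952]), 'gripper_force': 0.0, 'width': 0.08762928611738967}
```

View pics/top0.png

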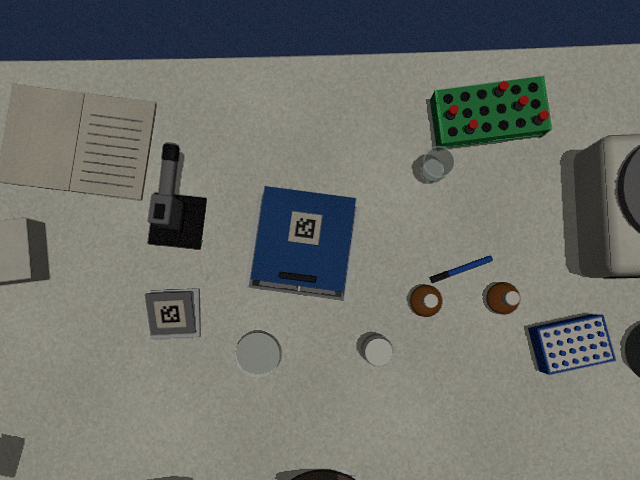

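View pics/scene0.png

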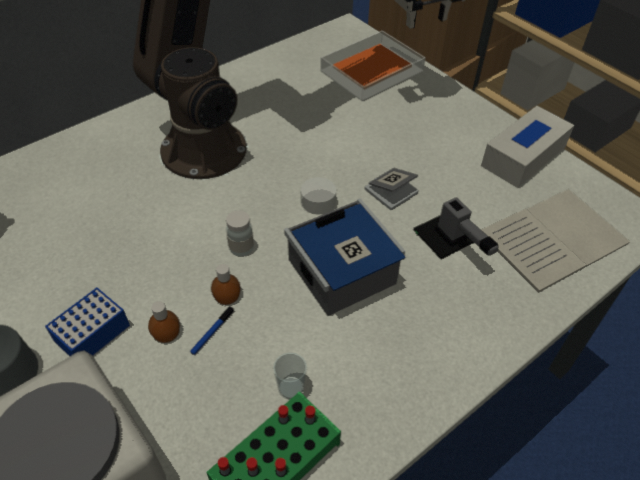

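The top view shows two amber flasks at about (426,300) and (503,297). The box is at (303,240), with its code at (305,228) and its handle at (297,278). The scanner is on its pad at (165,210), its handle pointing away from the robot, and the bay plate is at (171,314). The jar is at (377,349), the dishes at (258,353), the beaker at (437,163) and the pen at (461,269).

```bash
cat >> h.py <<'E'
def big(m,roi=None,amin=30):
    m=m.astype(np.uint8)
    if roi:
        k=np.zeros_like(m);k[roi[1]:roi[3],roi[0]:roi[2]]=1;m=m*k
    cs,_=cv2.findContours(m,cv2.RETR_EXTERNAL,cv2.CHAIN_APPROX_NONE)
    return sorted([c for c in cs if cv2.contourArea(c)>amin],key=cv2.contourArea,reverse=True)
def rect(n,cn,z):
    w=plane(n,cn[:,0,:],z)[:,:2]
    (c,s,a)=cv2.minAreaRect((w*1000).astype(np.float32)); return np.round(c,1),np.round(s,1),round(a,1)
def flasks():
    p,d=snap("top");hs=cv2.cvtColor(p,cv2.COLOR_RGB2HSV)
    am=(hs[...,0]<16)&(hs[...,1]>110)&(hs[...,2]>40)
    out=[]
    for c in big(am,(200,60,600,420),60):
        x,y,w,h=cv2.boundingRect(c)
        st=big((hs[...,1]<70)&(hs[...,2]>140),(max(x-4,0),max(y-4,0),x+w+4,y+h+4),20)
        # stopper: bright blob closed inside amber hull
        for s in st:
            (u,v),r=cv2.minEnclosingCircle(s)
            if 4<r<13: out.append((np.round((u,v,r),1),np.round(plane("top",[(u,v)],.093)[0]*1000,1),round(float(d[int(v),int(u)]),3)))
        print('amber',x,y,w,h,'belly',np.round(plane("top",[(x+w/2,y+h/2)],.03)[0]*1000))
    return out
E
python3 - <<'E'
from h import *
p,d=snap("top");hs=cv2.cvtColor(p,cv2.COLOR_RGB2HSV);P=cloud("top",d)
b=(hs[...,0]>100)&(hs[...,0]<125)&(hs[...,1]>150)&(hs[...,2]>60)
c=big(b,(230,170,370,310))[0];print('cover',rect("top",c,.115))
k=hs[...,2]<40
for nm,r,z in(('handle',(265,262,335,295),.135),('pad',(130,180,220,260),.010)):
    for c in big(k,r)[:2]:print(nm,rect("top",c,z),cv2.boundingRect(c))
w=(hs[...,1]<70)&(hs[...,2]>130)
for c in big(w,(280,205,330,250))[:1]:print('label',rect("top",c,.115))
# bay
for c in big(w,(140,290,200,340))[:3]:
    print('bay',rect("top",c,.046),cv2.boundingRect(c))
    m=np.zeros((480,640),np.uint8);cv2.drawContours(m,[c],-1,1,-1);q=P[(m>0)&(d>0)]
    ce=q.mean(0);n=np.linalg.svd(q-ce)[2][2];n*=np.sign(n[2]);print(ce,n,np.arccos(n[2]),(q-ce)@n@((q-ce)@n)/len(q))
print('box z',np.median(P[200:215,275:290,2]))
for f in flasks():print(f)
s=P[185:260,140:215];m=(s[...,2]>.085);print('head top',s[m].min(0),s[m].max(0),np.median(s[m],0),m.sum())
h=P[140:230,140:215];m=(h[...,2]>.05)&(h[...,2]<.2);print('scanner>50',h[m].min(0),h[m].max(0))
cv2.imwrite('pics/c.png',cv2.resize(p[130:350,130:370][:,:,::-1],None,fx=2.6,fy=2.6,interpolation=2))
E
```

```text
cover (array([575.5,  22.2]), array([176.6, 180.3]), 81.0)
handle (array([501.6,  33.6]), array([69.6, 12.9]), 80.6) (279, 272, 38, 11)
pad (array([644.6, 288.3]), array([109.2, 138.1]), 82.2) (148, 180, 59, 69)
pad (array([650.9, 328.4]), array([20.9, 31.3]), 82.0) (153, 203, 12, 16)
bay (array([437., 345.]), array([98. , 19.8]), 0.6) (140, 290, 11, 50)
[ 4.30922064e-01  3.62163913e-01 -1.47149285e-05] [-0.00472117  0.07817052  0.99692882] 0.07839322565068589 6.329074161330162e-06
box z 0.1144907506111581
amber 410 285 32 32 belly [ 451. -219.   30.]
amber 486 282 33 32 belly [ 454. -372.   30.]
amber 499 81 10 11 belly [ 889. -394.   30.]
(array([430.5, 300.2,   6.3]), array([ 452.3, -219. ,   93. ]), 1.175)
(array([414. , 287.5,   8.9]), array([ 477.2, -188.3,   93. ]), 1.273)
(array([512.5, 297.5,   6.5]), array([ 454.3, -374.7,   93. ]), 1.172)
(array([500. , 281.5,   9. ]), array([ 485.3, -352.6,   93. ]), 1.268)
(array([506. ,  78.5,   6.2]), array([ 883. , -380.9,   93. ]), 1.311)
head top [ 0.45406863 -0.04373355  0.08501832] [0.69024253 0.32303358 1.27810096] [0.64284798 0.29456374 0.10401469] 912
scanner>50 [0.60874782 0.26773765 0.0502938 ] [0.77487026 0.32303358 0.11230321]
```

View pics/c.png

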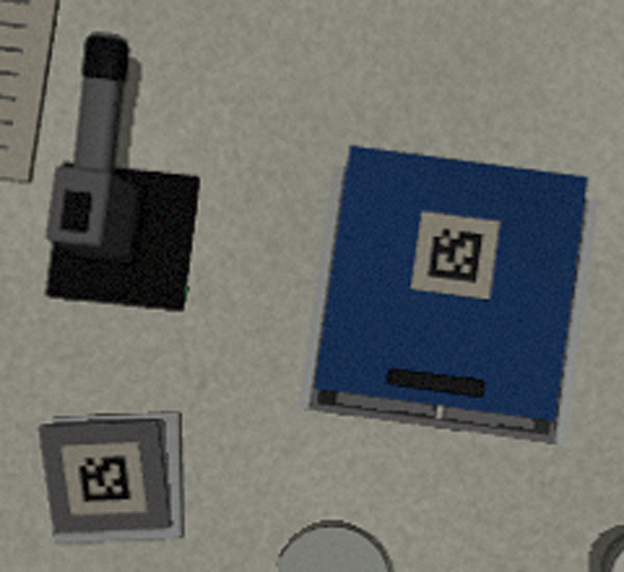

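The cover stands slightly open: the wells show along its near edge, at crop (315,395)–(556,430). The bay code is at crop (104,478) and the scanner head at crop (78,210), with its handle pointing away.

```bash
python3 - <<'E'
from h import *
p,d=snap("top");hs=cv2.cvtColor(p,cv2.COLOR_RGB2HSV);P=cloud("top",d)
f=lambda c:(np.array(c)/2.6+130-.3)
print('near rim',plane("top",f([(305,410),(556,441)]),.108))
w=(hs[...,1]<90)&(hs[...,2]>95)
for r,z,nm in(((284,208,326,250),.115,'label'),((151,297,188,332),.046,'bay')):
    for c in big(w,r)[:1]:
        print(nm,rect("top",c,z),cv2.boundingRect(c))
q=P[297:332,153:186].reshape(-1,3);q=q[(q[:,2]>.015)&(q[:,2]<.09)]
ce=q.mean(0)
for _ in range(4):
    n=np.linalg.svd(q-ce,full_matrices=False)[2][2];r=abs((q-ce)@n);q=q[r<.004];ce=q.mean(0)
n*=np.sign(n[2]);print('plate',ce,n,np.arccos(n[2]),np.degrees(np.arctan2(n[1],n[0])),len(q))
m=(P[...,2]>.092)&(P[...,2]<.12);k=np.zeros_like(m);k[185:230,145:190]=1
for c in big(m&k)[:1]:
    print('head',rect("top",c,.105))
dk=(hs[...,2]<35)
for c in big(dk,(152,203,166,220))[:1]:print('disp',rect("top",c,.105))
o=P[140:180,155:190];mm=(o[...,2]>.05);print('handle tip',rect("top",np.argwhere(mm)[:,::-1].reshape(-1,1,2)+[155,140],.093))
E
```

```text
near rim [[ 0.48428521  0.13172158  0.108     ]
 [ 0.45740886 -0.05206002  0.108     ]]
label (array([595.8,  19.1]), array([57.4, 57.5]), 81.3) (288, 212, 34, 33)
bay (array([437.4, 296.2]), array([53.5, 61. ]), 1.9) (154, 300, 32, 28)
plate [0.43640291 0.29722429 0.04599896] [-3.98367554e-01 -5.15499422e-05  9.17225866e-01] 0.40973639642856047 -179.99258575636284 1075
head (array([638.9, 297.1]), array([46.3, 58.7]), 82.8)
disp (array([635.8, 300.4]), array([19.2, 27.3]), 88.7)
handle tip (array([736.6, 283. ]), array([35.5, 74.6]), 85.1)
```

>>> servo_tool:
  moves:
    - {"dx": 0.05, "dy": -0.05}
    - {"dx": 0.05, "dy": -0.05}
    - {"dx": 0.05, "dy": -0.05}
    - {"dx": 0.05, "dy": -0.05}
    - {"dx": 0.04, "dy": -0.05}
    - {"dx": 0.03, "dy": -0.05}
    - {"dx": 0.03, "dy": -0.05}
    - {"dx": 0.02, "dy": -0.05}
    - {"dx": 0.01, "dy": -0.05}
    - {"dx": 0.01, "dy": -0.05}

```text
$.moves[0]: bad value
```

>>> servo_tool:
  moves:
    - {"dx": 0.03, "dy": -0.05, "dz": 0, "jaw": 0, "roll": 0}
    - {"dx": 0.03, "dy": -0.05, "dz": 0, "jaw": 0, "roll": 0}
    - {"dx": 0.03, "dy": -0.05, "dz": 0, "jaw": 0, "roll": 0}
    - {"dx": 0.03, "dy": -0.05, "dz": 0, "jaw": 0, "roll": 0}
    - {"dx": 0.03, "dy": -0.05, "dz": 0, "jaw": 0, "roll": 0}
    - {"dx": 0.03, "dy": -0.05, "dz": 0, "jaw": 0, "roll": 0}
    - {"dx": 0.03, "dy": -0.05, "dz": 0, "jaw": 0, "roll": 0}
    - {"dx": 0.03, "dy": -0.05, "dz": 0, "jaw": 0, "roll": 0}
    - {"dx": 0.02, "dy": -0.05, "dz": 0, "jaw": 0, "roll": 1}
    - {"dx": 0.01, "dy": -0.05, "dz": 0, "jaw": 0, "roll": 1}

```text
t: 1.5
eef_pos: [0.4309, 0.1539, 0.2266]
ee_rot: [-3.141, -0.0, -0.205]
force: [0.4, 0.2, -0.4]
width: 0.0011
gripper_force: 0.0
```

>>> servo_tool:
  moves:
    - {"dx": 0.01, "dy": -0.04, "dz": 0, "jaw": 0, "roll": 1}
    - {"dx": 0.01, "dy": -0.04, "dz": 0, "jaw": 0, "roll": 1}
    - {"dx": 0.01, "dy": -0.03, "dz": 0, "jaw": 0, "roll": 1}
    - {"dx": 0, "dy": 0, "dz": -0.03, "jaw": 0, "roll": 0}
    - {"dx": 0, "dy": 0, "dz": -0.03, "jaw": 0, "roll": 0}
    - {"dx": 0, "dy": 0, "dz": -0.02, "jaw": 0, "roll": 0}
    - {"dx": 0, "dy": 0, "dz": -0.02, "jaw": 0, "roll": 0}
    - {"dx": 0, "dy": 0, "dz": 0, "jaw": 0, "roll": 0}
    - {"dx": 0, "dy": 0, "dz": 0, "jaw": 0, "roll": 0}
    - {"dx": 0, "dy": 0, "dz": 0, "jaw": 0, "roll": 0}

```text
t: 2.75
eef_pos: [0.4609, 0.0459, 0.1275]
ee_rot: [-3.141, -0.001, -0.152]
force: [-0.6, 0.5, 0.7]
width: 0.0003
gripper_force: 0.0
```

```bash
python3 - <<'E'
from h import *
f=lambda c:(np.array(c)/2.6+130-.3)
print('pad',plane("top",f([(47,296),(183,310),(199,177)]),.010))
p,d=grab_frame("top");hs=cv2.cvtColor(p,cv2.COLOR_RGB2HSV)
s=get_state();print(s["q"],s["eef_pos"],s["ee_rot"],s["force"],s["width"])
for f in flasks():print(f)
E
```

```text
pad [[0.58279426 0.35140418 0.01      ]
 [0.56901298 0.24313504 0.01      ]
 [0.67628516 0.2297335  0.01      ]]
[ 5.26458523e-01  1.01064764e-01 -5.80003033e-01  1.28974336e-04
 -8.88137329e-01  8.91879299e-01] [0.46080658 0.04592427 0.12741571] [-3.14067144e+00 -1.30127426e-03 -1.52377819e-01] [ 0.23780241 -0.15752655  0.21185034] 0.0004674364612136613
amber 410 285 32 32 belly [ 451. -219.   30.]
amber 487 282 32 32 belly [ 454. -373.   30.]
amber 518 95 11 12 belly [ 857. -432.   30.]
amber 538 110 11 11 belly [ 825. -472.   30.]
amber 468 119 10 11 belly [ 812. -328.   30.]
amber 498 81 11 11 belly [ 889. -393.   30.]
(array([430.7, 300.5,   6.8]), array([ 451.6, -219.3,   93. ]), 1.178)
(array([550.5, 115. ,   9.1]), array([ 807.2, -463.3,   93. ]), 1.296)
(array([503. ,  79. ,   9.2]), array([ 882.2, -375.1,   93. ]), 1.308)
```

>>> servo_tool:
  moves:
    - {"dx": 0.01, "dy": 0, "dz": -0.003, "jaw": 0, "roll": 0}
    - {"dx": 0.01, "dy": 0, "dz": -0.002, "jaw": 0, "roll": 0}
    - {"dx": 0.02, "dy": -0.005, "dz": 0, "jaw": 0, "roll": 0}
    - {"dx": 0.02, "dy": -0.005, "dz": 0, "jaw": 0, "roll": 0}
    - {"dx": 0.02, "dy": -0.005, "dz": 0, "jaw": 0, "roll": 0}
    - {"dx": 0.02, "dy": -0.005, "dz": 0, "jaw": 0, "roll": 0}
    - {"dx": 0.02, "dy": -0.005, "dz": 0, "jaw": 0, "roll": 0}
    - {"dx": 0.02, "dy": -0.005, "dz": 0, "jaw": 0, "roll": 0}
    - {"dx": 0.02, "dy": -0.005, "dz": 0, "jaw": 0, "roll": 0}
    - {"dx": 0.01, "dy": 0, "dz": 0, "jaw": 0, "roll": 0}

```text
t: 4.1
eef_pos: [0.6308, 0.0099, 0.1204]
ee_rot: [3.14, 0.002, -0.154]
force: [-2.2, -1.1, 0.3]
width: 0.0005
gripper_force: 0.9
```

```bash
python3 - <<'E'
from h import *
p,d=snap("top","t1");hs=cv2.cvtColor(p,cv2.COLOR_RGB2HSV)
b=(hs[...,0]>100)&(hs[...,0]<125)&(hs[...,1]>150)&(hs[...,2]>60)
for c in big(b,(230,80,370,310))[:2]:print('cover',rect("top",c,.115))
E
```

```text
cover (array([741.6, -34.5]), array([115.5, 133.3]), 81.0)
cover (array([637.9, -33.3]), array([20.1, 21.6]), 80.6)
```

View pics/t1.png

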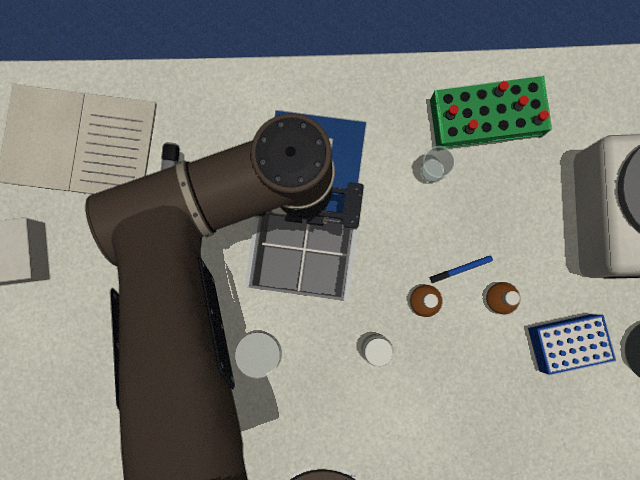

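The box is now open. The divider cross is at about (304,246) and both near wells are clear. The flasks have not moved, at (430,300) and (512,298).

>>> servo_tool:
  moves:
    - {"dx": -0.01, "dy": 0, "dz": 0.04, "jaw": 0.6, "roll": 0}
    - {"dx": -0.01, "dy": 0, "dz": 0.04, "jaw": 0.6, "roll": 0}
    - {"dx": -0.02, "dy": -0.03, "dz": 0, "jaw": 0.6, "roll": 0}
    - {"dx": -0.02, "dy": -0.04, "dz": 0, "jaw": 0.6, "roll": 0}
    - {"dx": -0.03, "dy": -0.04, "dz": 0, "jaw": 0.6, "roll": 0}
    - {"dx": -0.03, "dy": -0.04, "dz": 0, "jaw": 0.6, "roll": 0}
    - {"dx": -0.03, "dy": -0.04, "dz": 0, "jaw": 0.6, "roll": 0}
    - {"dx": -0.02, "dy": -0.03, "dz": 0, "jaw": 0.6, "roll": 0}
    - {"dx": -0.009, "dy": -0.01, "dz": 0, "jaw": 0.6, "roll": 0}
    - {"dx": 0, "dy": 0, "dz": 0, "jaw": 0.6, "roll": 0}

```text
t: 5.4
eef_pos: [0.4511, -0.2196, 0.2018]
ee_rot: [-3.142, -0.001, -0.154]
force: [0.8, -0.1, -0.3]
width: 0.0526
gripper_force: 0.0
```

```bash
python3 - <<'E'
from h import *
print('cross',plane("top",[(304.5,245.5),(299.5,291)],.05))
p,d=snap("scene");hs=cv2.cvtColor(p,cv2.COLOR_RGB2HSV)
am=(hs[...,0]<16)&(hs[...,1]>110)&(hs[...,2]>40)
for c in big(am,(120,240,260,370),60):
    x,y,w,h=cv2.boundingRect(c);print(x,y,w,h,plane("scene",[(x+w/2,y+h/2)],.03))
for f in flasks():print(f)
E
```

```text
cross [[0.56739163 0.02361052 0.05      ]
 [0.47612526 0.03531294 0.05      ]]
149 311 30 32 [[ 0.46125552 -0.37910983  0.03      ]]
212 275 28 30 [[ 0.46068742 -0.22511596  0.03      ]]
amber 498 81 11 11 belly [ 889. -393.   30.]
amber 537 110 12 11 belly [ 825. -471.   30.]
amber 448 105 11 11 belly [ 842. -289.   30.]
amber 518 95 11 12 belly [ 857. -432.   30.]
(array([503. ,  79. ,   9.2]), array([ 882.2, -375.1,   93. ]), 1.303)
(array([550.5, 115. ,   9.1]), array([ 807.2, -463.3,   93. ]), 1.303)
```

>>> servo_tool:
  moves:
    - {"dx": 0, "dy": 0, "dz": -0.04, "jaw": 0.6, "roll": 0}
    - {"dx": 0, "dy": 0, "dz": -0.04, "jaw": 0.6, "roll": 0}
    - {"dx": 0, "dy": 0, "dz": -0.03, "jaw": 0.6, "roll": 0}
    - {"dx": 0, "dy": 0, "dz": -0.02, "jaw": 0.6, "roll": 0}
    - {"dx": 0, "dy": 0, "dz": -0.008, "jaw": 0.6, "roll": 0}
    - {"dx": 0, "dy": 0, "dz": 0, "jaw": 0.6, "roll": 0}
    - {"dx": 0, "dy": 0, "dz": 0, "jaw": 0.2, "roll": 0}
    - {"dx": 0, "dy": 0, "dz": 0, "jaw": 0.1, "roll": 0}
    - {"dx": 0, "dy": 0, "dz": 0, "jaw": 0.1, "roll": 0}
    - {"dx": 0, "dy": 0, "dz": 0, "jaw": 0.1, "roll": 0}
  newtons: 15

```text
t: 6.75
eef_pos: [0.4516, -0.2195, 0.0641]
ee_rot: [3.141, -0.001, -0.153]
force: [-0.6, 0.3, 3.2]
width: 0.0278
gripper_force: 15.0
```

>>> servo_tool:
  moves:
    - {"dx": 0, "dy": 0, "dz": 0.02, "jaw": 0.1, "roll": 0}
    - {"dx": 0, "dy": 0, "dz": 0.04, "jaw": 0.1, "roll": 0}
    - {"dx": 0, "dy": 0, "dz": 0.04, "jaw": 0.1, "roll": 0}
    - {"dx": 0.01, "dy": 0.01, "dz": 0.03, "jaw": 0.1, "roll": 0}
    - {"dx": 0.01, "dy": 0.03, "dz": 0.01, "jaw": 0.1, "roll": 0}
    - {"dx": 0.01, "dy": 0.04, "dz": 0, "jaw": 0.1, "roll": 0}
    - {"dx": 0.01, "dy": 0.04, "dz": 0, "jaw": 0.1, "roll": 0}
    - {"dx": 0.01, "dy": 0.04, "dz": 0, "jaw": 0.1, "roll": 0}
    - {"dx": 0.01, "dy": 0.04, "dz": 0, "jaw": 0.1, "roll": 0}
    - {"dx": 0.004, "dy": 0.012, "dz": 0, "jaw": 0.1, "roll": 0}

```text
t: 8.0
eef_pos: [0.5155, -0.0055, 0.2033]
ee_rot: [-3.141, 0.0, -0.151]
force: [-0.6, -0.7, -1.5]
width: 0.0274
gripper_force: 15.0
```

>>> servo_tool:
  moves:
    - {"dx": 0, "dy": 0, "dz": 0, "jaw": 0.1, "roll": 0}
    - {"dx": 0, "dy": 0, "dz": 0, "jaw": 0.1, "roll": 0}
    - {"dx": 0, "dy": 0, "dz": -0.01, "jaw": 0.1, "roll": 0}
    - {"dx": 0, "dy": 0, "dz": -0.01, "jaw": 0.1, "roll": 0}
    - {"dx": 0, "dy": 0, "dz": -0.01, "jaw": 0.1, "roll": 0}
    - {"dx": 0, "dy": 0, "dz": -0.01, "jaw": 0.1, "roll": 0}
    - {"dx": 0, "dy": 0, "dz": -0.005, "jaw": 0.1, "roll": 0}
    - {"dx": 0, "dy": 0, "dz": 0, "jaw": 0.1, "roll": 0}
    - {"dx": 0, "dy": 0, "dz": 0, "jaw": 0.1, "roll": 0}
    - {"dx": 0, "dy": 0, "dz": 0, "jaw": 0.1, "roll": 0}

```text
t: 9.25
eef_pos: [0.5156, -0.0072, 0.1589]
ee_rot: [-3.141, -0.001, -0.152]
force: [-0.6, 0.5, -1.4]
width: 0.0277
gripper_force: 15.0
```

```bash
python3 - <<'E'
from h import *
p,d=snap("scene");cv2.imwrite('pics/s1.png',cv2.resize(p[150:350,170:450][:,:,::-1],None,fx=2.5,fy=2.5,interpolation=2))
E
```

```text
(no output)
```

View pics/s1.png

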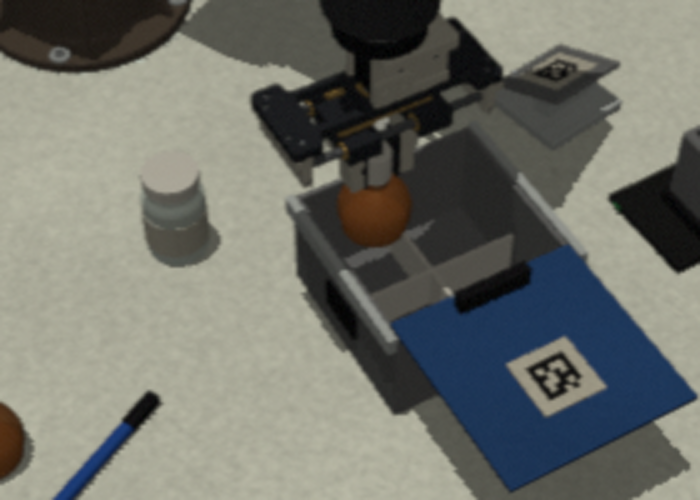

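The flask hangs upright over the near-right well, at crop (375,205). The divider cross is at crop (428,268).

```bash
python3 - <<'E'
from h import *
print(plane("scene",[(428/2.5+169.8,268/2.5+149.8)],.05))
E
```

```text
[[0.55637979 0.02156731 0.05      ]]
```

>>> servo_tool:
  moves:
    - {"dx": 0, "dy": 0, "dz": -0.02, "jaw": 0.1, "roll": 0}
    - {"dx": 0, "dy": 0, "dz": -0.02, "jaw": 0.1, "roll": 0}
    - {"dx": 0, "dy": 0, "dz": -0.01, "jaw": 0.1, "roll": 0}
    - {"dx": 0, "dy": 0, "dz": -0.01, "jaw": 0.1, "roll": 0}
    - {"dx": 0, "dy": 0, "dz": -0.01, "jaw": 0.1, "roll": 0}
    - {"dx": 0, "dy": 0, "dz": -0.005, "jaw": 0.1, "roll": 0}
    - {"dx": 0, "dy": 0, "dz": -0.005, "jaw": 0.1, "roll": 0}
    - {"dx": 0, "dy": 0, "dz": -0.003, "jaw": 0.1, "roll": 0}
    - {"dx": 0, "dy": 0, "dz": 0, "jaw": 0.1, "roll": 0}
    - {"dx": 0, "dy": 0, "dz": 0, "jaw": 0.1, "roll": 0}

```text
t: 10.55
eef_pos: [0.5155, -0.0073, 0.0758]
ee_rot: [-3.141, -0.0, -0.152]
force: [0.5, -0.6, -0.9]
width: 0.0273
gripper_force: 15.0
```

>>> servo_tool:
  moves:
    - {"dx": 0, "dy": 0, "dz": -0.001, "jaw": 0.1, "roll": 0}
    - {"dx": 0, "dy": 0, "dz": -0.001, "jaw": 0.1, "roll": 0}
    - {"dx": 0, "dy": 0, "dz": -0.001, "jaw": 0.1, "roll": 0}
    - {"dx": 0, "dy": 0, "dz": -0.001, "jaw": 0.1, "roll": 0}
    - {"dx": 0, "dy": 0, "dz": -0.001, "jaw": 0.1, "roll": 0}
    - {"dx": 0, "dy": 0, "dz": -0.0005, "jaw": 0.1, "roll": 0}
    - {"dx": 0, "dy": 0, "dz": -0.0005, "jaw": 0.1, "roll": 0}
    - {"dx": 0, "dy": 0, "dz": 0, "jaw": 0.1, "roll": 0}
    - {"dx": 0, "dy": 0, "dz": 0, "jaw": 0.1, "roll": 0}
    - {"dx": 0, "dy": 0, "dz": 0, "jaw": 0.1, "roll": 0}

```text
t: 11.8
eef_pos: [0.5154, -0.0073, 0.0696]
ee_rot: [-3.142, -0.0, -0.152]
force: [-1.0, 0.6, -1.0]
width: 0.0275
gripper_force: 15.0
```

>>> servo_tool:
  moves:
    - {"dx": 0, "dy": 0, "dz": -0.0005, "jaw": 0.1, "roll": 0}
    - {"dx": 0, "dy": 0, "dz": -0.0005, "jaw": 0.1, "roll": 0}
    - {"dx": 0, "dy": 0, "dz": 0, "jaw": 0.3, "roll": 0}
    - {"dx": 0, "dy": 0, "dz": 0, "jaw": 0.4, "roll": 0}
    - {"dx": 0, "dy": 0, "dz": 0, "jaw": 0.43, "roll": 0}
    - {"dx": 0, "dy": 0, "dz": 0.01, "jaw": 0.43, "roll": 0}
    - {"dx": 0, "dy": 0, "dz": 0.03, "jaw": 0.43, "roll": 0}
    - {"dx": 0, "dy": 0, "dz": 0.04, "jaw": 0.43, "roll": 0}
    - {"dx": 0, "dy": 0, "dz": 0.04, "jaw": 0.6, "roll": 0}
    - {"dx": 0, "dy": 0, "dz": 0.01, "jaw": 0.6, "roll": 0}

```text
t: 13.05
eef_pos: [0.5168, -0.007, 0.2021]
ee_rot: [-3.139, -0.005, -0.152]
force: [-0.8, -0.7, -0.7]
width: 0.0504
gripper_force: 0.0
```

```bash
python3 - <<'E'
from h import *
for f in flasks():print(f)
p,d=snap("scene");hs=cv2.cvtColor(p,cv2.COLOR_RGB2HSV)
am=(hs[...,0]<16)&(hs[...,1]>110)&(hs[...,2]>40)
for c in big(am,(20,140,400,400),60):
    x,y,w,h=cv2.boundingRect(c);print(x,y,w,h,plane("scene",[(x+w/2,y+h/2)],.03))
E
```

```text
amber 486 282 33 32 belly [ 454. -372.   30.]
amber 538 110 11 11 belly [ 825. -472.   30.]
amber 498 81 11 11 belly [ 889. -393.   30.]
amber 518 95 11 12 belly [ 857. -432.   30.]
amber 448 105 11 11 belly [ 842. -289.   30.]
(array([550.5, 115. ,   9.1]), array([ 807.2, -463.3,   93. ]), 1.305)
(array([503. ,  79. ,   9.2]), array([ 882.2, -375.1,   93. ]), 1.307)
149 311 30 32 [[ 0.46125552 -0.37910983  0.03      ]]
307 246 26 21 [[ 0.51349328 -0.00408752  0.03      ]]
```

>>> servo_tool:
  moves:
    - {"dx": 0, "dy": -0.03, "dz": 0, "jaw": 0.6, "roll": 0}
    - {"dx": -0.01, "dy": -0.05, "dz": 0, "jaw": 0.6, "roll": 0}
    - {"dx": -0.01, "dy": -0.05, "dz": 0, "jaw": 0.6, "roll": 0}
    - {"dx": -0.01, "dy": -0.05, "dz": 0, "jaw": 0.6, "roll": 0}
    - {"dx": -0.01, "dy": -0.05, "dz": 0, "jaw": 0.6, "roll": 0}
    - {"dx": -0.01, "dy": -0.05, "dz": 0, "jaw": 0.6, "roll": 0}
    - {"dx": -0.01, "dy": -0.05, "dz": 0, "jaw": 0.6, "roll": 0}
    - {"dx": -0.002, "dy": -0.037, "dz": -0.02, "jaw": 0.6, "roll": 0}
    - {"dx": 0, "dy": 0, "dz": -0.03, "jaw": 0.6, "roll": 0}
    - {"dx": 0, "dy": 0, "dz": 0, "jaw": 0.6, "roll": 0}

```text
t: 14.4
eef_pos: [0.4508, -0.3736, 0.1449]
ee_rot: [-3.139, 0.007, -0.154]
force: [-0.5, -0.2, 0.5]
width: 0.0528
gripper_force: 0.0
```

```bash
python3 - <<'E'
from h import *
p,d=snap("scene");hs=cv2.cvtColor(p,cv2.COLOR_RGB2HSV)
am=(hs[...,0]<16)&(hs[...,1]>110)&(hs[...,2]>40)
for c in big(am,(20,140,400,400),60):
    x,y,w,h=cv2.boundingRect(c);print(x,y,w,h,plane("scene",[(x+w/2,y+h/2)],.03))
E
```

```text
149 311 30 32 [[ 0.46125552 -0.37910983  0.03      ]]
307 246 26 21 [[ 0.51349328 -0.00408752  0.03      ]]
```

>>> servo_tool:
  moves:
    - {"dx": 0, "dy": 0, "dz": -0.03, "jaw": 0.6, "roll": 0}
    - {"dx": 0, "dy": 0, "dz": -0.03, "jaw": 0.6, "roll": 0}
    - {"dx": 0, "dy": 0, "dz": -0.015, "jaw": 0.6, "roll": 0}
    - {"dx": 0, "dy": 0, "dz": -0.009, "jaw": 0.6, "roll": 0}
    - {"dx": 0, "dy": 0, "dz": 0, "jaw": 0.6, "roll": 0}
    - {"dx": 0, "dy": 0, "dz": 0, "jaw": 0.6, "roll": 0}
    - {"dx": 0, "dy": 0, "dz": 0, "jaw": 0.2, "roll": 0}
    - {"dx": 0, "dy": 0, "dz": 0, "jaw": 0.1, "roll": 0}
    - {"dx": 0, "dy": 0, "dz": 0, "jaw": 0.1, "roll": 0}
    - {"dx": 0, "dy": 0, "dz": 0, "jaw": 0.1, "roll": 0}
  newtons: 15

```text
t: 15.7
eef_pos: [0.4534, -0.3744, 0.0647]
ee_rot: [3.141, -0.0, -0.153]
force: [-1.3, -0.4, 1.6]
width: 0.0276
gripper_force: 15.0
```

>>> servo_tool:
  moves:
    - {"dx": 0, "dy": 0, "dz": 0.02, "jaw": 0.1, "roll": 0}
    - {"dx": 0, "dy": 0, "dz": 0.04, "jaw": 0.1, "roll": 0}
    - {"dx": 0, "dy": 0, "dz": 0.04, "jaw": 0.1, "roll": 0}
    - {"dx": 0, "dy": 0.02, "dz": 0.04, "jaw": 0.1, "roll": 0}
    - {"dx": 0.01, "dy": 0.04, "dz": 0, "jaw": 0.1, "roll": 0}
    - {"dx": 0.01, "dy": 0.05, "dz": 0, "jaw": 0.1, "roll": 0}
    - {"dx": 0.01, "dy": 0.05, "dz": 0, "jaw": 0.1, "roll": 0}
    - {"dx": 0.01, "dy": 0.05, "dz": 0, "jaw": 0.1, "roll": 0}
    - {"dx": 0.01, "dy": 0.05, "dz": 0, "jaw": 0.1, "roll": 0}
    - {"dx": 0.01, "dy": 0.05, "dz": 0, "jaw": 0.1, "roll": 0}

```text
t: 16.95
eef_pos: [0.5132, -0.0627, 0.2045]
ee_rot: [-3.141, 0.0, -0.153]
force: [1.5, -0.2, -1.3]
width: 0.0275
gripper_force: 15.0
```

>>> servo_tool:
  moves:
    - {"dx": 0.005, "dy": 0.05, "dz": 0, "jaw": 0.1, "roll": 0}
    - {"dx": 0.004, "dy": 0.04, "dz": 0, "jaw": 0.1, "roll": 0}
    - {"dx": 0.002, "dy": 0.03, "dz": 0, "jaw": 0.1, "roll": 0}
    - {"dx": 0, "dy": 0.014, "dz": 0, "jaw": 0.1, "roll": 0}
    - {"dx": 0, "dy": 0, "dz": 0, "jaw": 0.1, "roll": 0}
    - {"dx": 0, "dy": 0, "dz": 0, "jaw": 0.1, "roll": 0}
    - {"dx": 0, "dy": 0, "dz": -0.02, "jaw": 0.1, "roll": 0}
    - {"dx": 0, "dy": 0, "dz": -0.02, "jaw": 0.1, "roll": 0}
    - {"dx": 0, "dy": 0, "dz": -0.01, "jaw": 0.1, "roll": 0}
    - {"dx": 0, "dy": 0, "dz": -0.01, "jaw": 0.1, "roll": 0}

```text
t: 18.2
eef_pos: [0.5246, 0.0691, 0.1444]
ee_rot: [-3.142, -0.0, -0.153]
force: [-0.6, 0.2, -1.4]
width: 0.0278
gripper_force: 15.0
```

>>> servo_tool:
  moves:
    - {"dx": 0, "dy": 0, "dz": -0.02, "jaw": 0.1, "roll": 0}
    - {"dx": 0, "dy": 0, "dz": -0.02, "jaw": 0.1, "roll": 0}
    - {"dx": 0, "dy": 0, "dz": -0.01, "jaw": 0.1, "roll": 0}
    - {"dx": 0, "dy": 0, "dz": -0.01, "jaw": 0.1, "roll": 0}
    - {"dx": 0, "dy": 0, "dz": -0.005, "jaw": 0.1, "roll": 0}
    - {"dx": 0, "dy": 0, "dz": -0.003, "jaw": 0.1, "roll": 0}
    - {"dx": 0, "dy": 0, "dz": 0, "jaw": 0.1, "roll": 0}
    - {"dx": 0, "dy": 0, "dz": 0, "jaw": 0.1, "roll": 0}
    - {"dx": 0, "dy": 0, "dz": 0, "jaw": 0.1, "roll": 0}
    - {"dx": 0, "dy": 0, "dz": 0, "jaw": 0.1, "roll": 0}

```text
t: 19.45
eef_pos: [0.5244, 0.0697, 0.0767]
ee_rot: [-3.141, -0.0, -0.153]
force: [-0.0, -0.2, -2.1]
width: 0.0275
gripper_force: 15.0
```

>>> servo_tool:
  moves:
    - {"dx": 0, "dy": 0, "dz": -0.001, "jaw": 0.1, "roll": 0}
    - {"dx": 0, "dy": 0, "dz": -0.001, "jaw": 0.1, "roll": 0}
    - {"dx": 0, "dy": 0, "dz": -0.001, "jaw": 0.1, "roll": 0}
    - {"dx": 0, "dy": 0, "dz": -0.001, "jaw": 0.1, "roll": 0}
    - {"dx": 0, "dy": 0, "dz": -0.001, "jaw": 0.1, "roll": 0}
    - {"dx": 0, "dy": 0, "dz": -0.001, "jaw": 0.1, "roll": 0}
    - {"dx": 0, "dy": 0, "dz": -0.0005, "jaw": 0.1, "roll": 0}
    - {"dx": 0, "dy": 0, "dz": -0.0005, "jaw": 0.1, "roll": 0}
    - {"dx": 0, "dy": 0, "dz": 0, "jaw": 0.1, "roll": 0}
    - {"dx": 0, "dy": 0, "dz": 0, "jaw": 0.1, "roll": 0}

```text
t: 20.7
eef_pos: [0.5244, 0.0696, 0.0697]
ee_rot: [-3.142, -0.0, -0.152]
force: [-0.1, 0.2, 0.2]
width: 0.0276
gripper_force: 15.0
```

>>> servo_tool:
  moves:
    - {"dx": 0, "dy": 0, "dz": -0.0005, "jaw": 0.1, "roll": 0}
    - {"dx": 0, "dy": 0, "dz": 0, "jaw": 0.1, "roll": 0}
    - {"dx": 0, "dy": 0, "dz": 0, "jaw": 0.3, "roll": 0}
    - {"dx": 0, "dy": 0, "dz": 0, "jaw": 0.4, "roll": 0}
    - {"dx": 0, "dy": 0, "dz": 0, "jaw": 0.43, "roll": 0}
    - {"dx": 0, "dy": 0, "dz": 0.01, "jaw": 0.43, "roll": 0}
    - {"dx": 0, "dy": 0, "dz": 0.03, "jaw": 0.43, "roll": 0}
    - {"dx": 0, "dy": 0, "dz": 0.04, "jaw": 0.43, "roll": 0}
    - {"dx": 0, "dy": 0, "dz": 0.04, "jaw": 0.3, "roll": 0}
    - {"dx": 0, "dy": 0, "dz": 0.02, "jaw": 0, "roll": 0}

```text
t: 21.95
eef_pos: [0.5252, 0.0699, 0.2123]
ee_rot: [-3.14, -0.003, -0.152]
force: [0.4, -0.4, -0.3]
width: 0.0233
gripper_force: 0.0
```

```bash
python3 - <<'E'
from h import *
p,d=snap("scene","s2");hs=cv2.cvtColor(p,cv2.COLOR_RGB2HSV)
am=(hs[...,0]<16)&(hs[...,1]>110)&(hs[...,2]>40)
for c in big(am,(20,140,400,400),60):
    x,y,w,h=cv2.boundingRect(c);print(x,y,w,h,plane("scene",[(x+w/2,y+h/2)],.03))
E
```

```text
334 233 27 23 [[0.52480514 0.06904706 0.03      ]]
307 246 26 21 [[ 0.51349328 -0.00408752  0.03      ]]
```

View pics/s2.png

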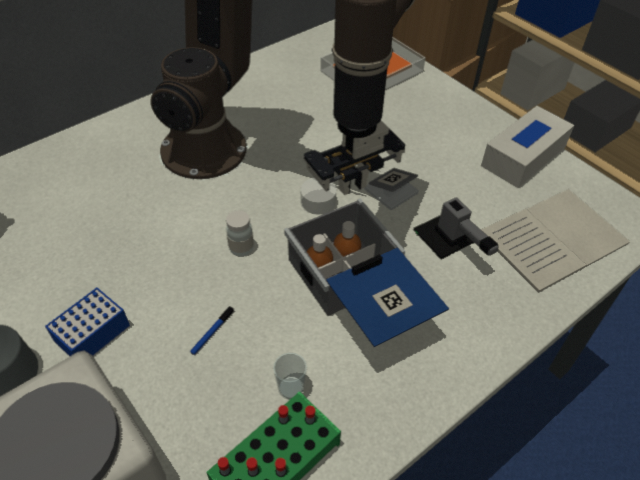

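Both flasks stand upright in the near wells, at (320,250) and (348,238). Next is shutting the cover from the far side of its handle.

>>> servo_tool:
  moves:
    - {"dx": 0.03, "dy": -0.015, "dz": 0, "jaw": 0, "roll": 0}
    - {"dx": 0.04, "dy": -0.015, "dz": 0, "jaw": 0, "roll": 0}
    - {"dx": 0.04, "dy": -0.02, "dz": 0, "jaw": 0, "roll": 0}
    - {"dx": 0.03, "dy": -0.015, "dz": 0, "jaw": 0, "roll": 0}
    - {"dx": 0.015, "dy": -0.005, "dz": 0, "jaw": 0, "roll": 0}
    - {"dx": 0, "dy": 0, "dz": -0.03, "jaw": 0, "roll": 0}
    - {"dx": 0, "dy": 0, "dz": -0.03, "jaw": 0, "roll": 0}
    - {"dx": 0, "dy": 0, "dz": -0.02, "jaw": 0, "roll": 0}
    - {"dx": 0, "dy": 0, "dz": -0.006, "jaw": 0, "roll": 0}
    - {"dx": 0, "dy": 0, "dz": 0, "jaw": 0, "roll": 0}

```text
t: 23.25
eef_pos: [0.6794, -0.0001, 0.1235]
ee_rot: [3.142, -0.0, -0.152]
force: [0.3, -0.7, 0.4]
width: 0.0008
gripper_force: 0.0
```

>>> servo_tool:
  moves:
    - {"dx": -0.01, "dy": 0, "dz": 0, "jaw": 0, "roll": 0}
    - {"dx": -0.01, "dy": 0, "dz": 0, "jaw": 0, "roll": 0}
    - {"dx": -0.02, "dy": 0.004, "dz": 0, "jaw": 0, "roll": 0}
    - {"dx": -0.02, "dy": 0.004, "dz": 0, "jaw": 0, "roll": 0}
    - {"dx": -0.02, "dy": 0.004, "dz": 0, "jaw": 0, "roll": 0}
    - {"dx": -0.02, "dy": 0.004, "dz": 0, "jaw": 0, "roll": 0}
    - {"dx": -0.02, "dy": 0.004, "dz": 0, "jaw": 0, "roll": 0}
    - {"dx": -0.02, "dy": 0.004, "dz": 0, "jaw": 0, "roll": 0}
    - {"dx": -0.015, "dy": 0.003, "dz": 0, "jaw": 0, "roll": 0}
    - {"dx": 0, "dy": 0, "dz": 0, "jaw": 0, "roll": 0}

```text
t: 24.5
eef_pos: [0.5234, 0.0268, 0.1237]
ee_rot: [-3.141, -0.0, -0.152]
force: [0.6, -0.2, 0.0]
width: 0.0007
gripper_force: 0.0
```

>>> servo_tool:
  moves:
    - {"dx": -0.003, "dy": 0.001, "dz": 0, "jaw": 0, "roll": 0}
    - {"dx": -0.003, "dy": 0, "dz": 0, "jaw": 0, "roll": 0}
    - {"dx": -0.002, "dy": 0.001, "dz": 0, "jaw": 0, "roll": 0}
    - {"dx": -0.002, "dy": 0, "dz": 0, "jaw": 0, "roll": 0}
    - {"dx": -0.002, "dy": 0, "dz": 0, "jaw": 0, "roll": 0}
    - {"dx": -0.002, "dy": 0.001, "dz": 0, "jaw": 0, "roll": 0}
    - {"dx": -0.001, "dy": 0, "dz": 0, "jaw": 0, "roll": 0}
    - {"dx": 0, "dy": 0, "dz": 0, "jaw": 0, "roll": 0}
    - {"dx": 0, "dy": 0, "dz": 0, "jaw": 0, "roll": 0}
    - {"dx": 0, "dy": 0, "dz": 0, "jaw": 0, "roll": 0}

```text
t: 25.75
eef_pos: [0.5091, 0.0296, 0.1229]
ee_rot: [3.141, 0.001, -0.153]
force: [0.0, -0.7, 0.1]
width: 0.001
gripper_force: 0.0
```

Not at the stop yet, so I'll go on in small steps.

>>> servo_tool:
  moves:
    - {"dx": -0.002, "dy": 0, "dz": 0, "jaw": 0, "roll": 0}
    - {"dx": -0.001, "dy": 0, "dz": 0, "jaw": 0, "roll": 0}
    - {"dx": -0.001, "dy": 0, "dz": 0, "jaw": 0, "roll": 0}
    - {"dx": -0.001, "dy": 0, "dz": 0, "jaw": 0, "roll": 0}
    - {"dx": -0.001, "dy": 0.001, "dz": 0, "jaw": 0, "roll": 0}
    - {"dx": -0.001, "dy": 0, "dz": 0, "jaw": 0, "roll": 0}
    - {"dx": -0.001, "dy": 0, "dz": 0, "jaw": 0, "roll": 0}
    - {"dx": 0, "dy": 0, "dz": 0, "jaw": 0, "roll": 0}
    - {"dx": 0, "dy": 0, "dz": 0, "jaw": 0, "roll": 0}
    - {"dx": 0, "dy": 0, "dz": 0, "jaw": 0, "roll": 0}

```text
t: 27.0
eef_pos: [0.5012, 0.0307, 0.123]
ee_rot: [3.142, 0.0, -0.153]
force: [1.4, 0.5, 0.9]
width: 0.0003
gripper_force: 0.4
```

```bash
python3 - <<'E'
from h import *
p,d=snap("top");q,e=snap("scene")
cv2.imwrite('pics/m1.png',np.hstack([cv2.resize(p[170:320,220:380],(400,375),interpolation=2),cv2.resize(q[180:330,260:420],(400,375),interpolation=2)])[:,:,::-1])
E
```

```text
(no output)
```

View pics/m1.png

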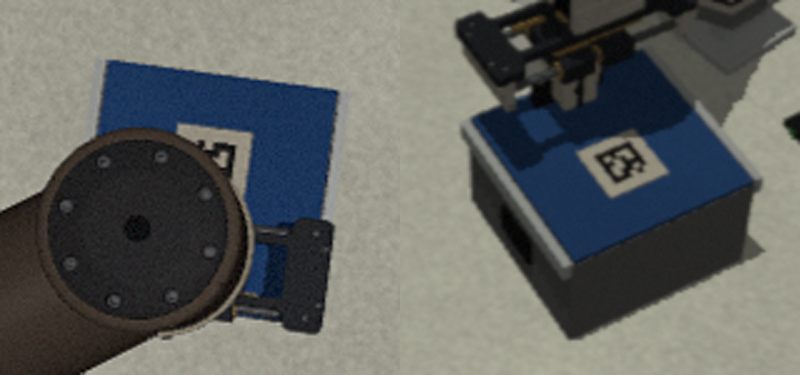

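The cover is nearly shut: its far edge is almost flush, and the code is at right crop (622,163). I'll keep pushing until it meets the stop.

>>> servo_tool:
  moves:
    - {"dx": -0.001, "dy": 0, "dz": 0, "jaw": 0, "roll": 0}
    - {"dx": -0.001, "dy": 0, "dz": 0, "jaw": 0, "roll": 0}
    - {"dx": -0.001, "dy": 0, "dz": 0, "jaw": 0, "roll": 0}
    - {"dx": -0.001, "dy": 0, "dz": 0, "jaw": 0, "roll": 0}
    - {"dx": -0.001, "dy": 0, "dz": 0, "jaw": 0, "roll": 0}
    - {"dx": 0, "dy": 0, "dz": 0, "jaw": 0, "roll": 0}
    - {"dx": 0, "dy": 0, "dz": 0, "jaw": 0, "roll": 0}
    - {"dx": 0, "dy": 0, "dz": 0, "jaw": 0, "roll": 0}
    - {"dx": 0, "dy": 0, "dz": 0, "jaw": 0, "roll": 0}
    - {"dx": 0, "dy": 0, "dz": 0, "jaw": 0, "roll": 0}

```text
t: 28.35
eef_pos: [0.5009, 0.0309, 0.1234]
ee_rot: [-3.14, -0.008, -0.152]
force: [20.8, -8.1, -17.1]
width: 0.0005
gripper_force: 11.1
```

>>> servo_tool:
  moves:
    - {"dx": 0.005, "dy": 0, "dz": 0, "jaw": 0, "roll": 0}
    - {"dx": 0.01, "dy": 0, "dz": 0.02, "jaw": 0, "roll": 0}
    - {"dx": 0.008, "dy": 0.02, "dz": 0.04, "jaw": 0.2, "roll": 0}
    - {"dx": 0.02, "dy": 0.04, "dz": 0.03, "jaw": 0.75, "roll": 0}
    - {"dx": 0.02, "dy": 0.05, "dz": 0, "jaw": 0.75, "roll": 0}
    - {"dx": 0.02, "dy": 0.05, "dz": 0, "jaw": 0.75, "roll": 0}
    - {"dx": 0.02, "dy": 0.05, "dz": 0, "jaw": 0.75, "roll": 0}
    - {"dx": 0.02, "dy": 0.03, "dz": 0, "jaw": 0.75, "roll": 0}
    - {"dx": 0.02, "dy": 0.026, "dz": 0, "jaw": 0.75, "roll": 0}
    - {"dx": 0, "dy": 0, "dz": 0, "jaw": 0.75, "roll": 0}

```text
t: 29.6
eef_pos: [0.6393, 0.298, 0.2112]
ee_rot: [3.14, 0.002, -0.151]
force: [-0.5, -0.2, -0.5]
width: 0.0652
gripper_force: 0.0
```

```bash
python3 - <<'E'
from h import *
p,d=snap("scene");P=cloud("scene",d);hs=cv2.cvtColor(p,cv2.COLOR_RGB2HSV)
w=(hs[...,1]<90)&(hs[...,2]>95)
b=(hs[...,0]>100)&(hs[...,0]<125)&(hs[...,1]>150)&(hs[...,2]>60)
for c in big(w,(325,230,380,275))[:1]:print('label',rect("scene",c,.115),cv2.boundingRect(c))
for c in big(b,(280,190,420,300))[:1]:print('cover',rect("scene",c,.115))
m=(P[...,2]>.092)&(P[...,2]<.12);k=np.zeros_like(m);k[190:250,425:480]=1
for c in big(m&k)[:1]:
    mm=np.zeros(m.shape,np.uint8);cv2.drawContours(mm,[c],-1,1,-1);q=P[(mm>0)&m];print('head',q[:,:2].min(0),q[:,:2].max(0),np.median(q,0),rect("scene",c,.105))
m=(P[...,2]>.065)&(P[...,2]<.092);k=np.zeros_like(m);k[190:270,425:520]=1
for c in big(m&k)[:1]:print('handle',rect("scene",c,.09),cv2.boundingRect(c))
bl=hs[...,2]<45
for c in big(bl,(405,200,500,262))[:2]:print('pad',rect("scene",c,.01),plane("scene",cv2.boxPoints(cv2.minAreaRect(c)),.01)[:,:2].round(3).tolist())
E
```

```text
label (array([578.4,  20.3]), array([60.2, 59. ]), 82.1) (331, 231, 36, 28)
cover (array([561.7,  21. ]), array([174.8, 177.4]), 80.8)
head [0.60907527 0.2703327 ] [0.67208752 0.3225101 ] [0.64348166 0.29103515 0.10403065] (array([644.2, 288.4]), array([52.2, 66.4]), 81.2)
handle (array([694.6, 281.4]), array([ 57.1, 168.2]), 88.6) (440, 207, 59, 49)
pad (array([644.9, 308.6]), array([157.6, 184.6]), 81.2) [[0.574, 0.24], [0.553, 0.408], [0.742, 0.361], [0.753, 0.207]]
```

>>> servo_tool:
  moves:
    - {"dx": 0, "dy": 0, "dz": -0.04, "jaw": 0.75, "roll": 0}
    - {"dx": 0, "dy": 0, "dz": -0.04, "jaw": 0.75, "roll": 0}
    - {"dx": 0, "dy": 0, "dz": -0.03, "jaw": 0.75, "roll": 0}
    - {"dx": 0, "dy": 0, "dz": -0.03, "jaw": 0.75, "roll": 0}
    - {"dx": 0, "dy": 0, "dz": -0.01, "jaw": 0.75, "roll": 0}
    - {"dx": 0, "dy": 0, "dz": 0, "jaw": 0.75, "roll": 0}
    - {"dx": 0, "dy": 0, "dz": 0, "jaw": 0.4, "roll": 0}
    - {"dx": 0, "dy": 0, "dz": 0, "jaw": 0.3, "roll": 0}
    - {"dx": 0, "dy": 0, "dz": 0, "jaw": 0.3, "roll": 0}
    - {"dx": 0, "dy": 0, "dz": 0, "jaw": 0.3, "roll": 0}
  newtons: 45

```text
t: 30.9
eef_pos: [0.64, 0.2974, 0.0642]
ee_rot: [-3.14, -0.002, -0.152]
force: [-0.4, 2.2, 5.0]
width: 0.0418
gripper_force: 44.9
```

>>> servo_tool:
  moves:
    - {"dx": 0, "dy": 0, "dz": 0.03, "jaw": 0.3, "roll": 0}
    - {"dx": 0, "dy": 0, "dz": 0.04, "jaw": 0.3, "roll": 0}
    - {"dx": 0, "dy": 0, "dz": 0.04, "jaw": 0.3, "roll": 0}
    - {"dx": 0, "dy": -0.01, "dz": 0.04, "jaw": 0.3, "roll": 0}
    - {"dx": -0.01, "dy": -0.03, "dz": 0.018, "jaw": 0.3, "roll": 0}
    - {"dx": -0.01, "dy": -0.04, "dz": 0, "jaw": 0.3, "roll": 0}
    - {"dx": -0.01, "dy": -0.05, "dz": 0, "jaw": 0.3, "roll": 0}
    - {"dx": -0.01, "dy": -0.05, "dz": 0, "jaw": 0.3, "roll": 0}
    - {"dx": -0.01, "dy": -0.05, "dz": 0, "jaw": 0.3, "roll": 0}
    - {"dx": -0.01, "dy": -0.04, "dz": 0, "jaw": 0.3, "roll": 0}

```text
t: 32.15
eef_pos: [0.5778, 0.0246, 0.2303]
ee_rot: [3.141, 0.002, -0.153]
force: [0.4, -0.5, -2.0]
width: 0.0416
gripper_force: 44.9
```

>>> servo_tool:
  moves:
    - {"dx": -0.001, "dy": -0.006, "dz": 0, "jaw": 0.3, "roll": 0}
    - {"dx": 0, "dy": 0, "dz": 0, "jaw": 0.3, "roll": 0}
    - {"dx": 0, "dy": 0, "dz": 0, "jaw": 0.3, "roll": 0}
    - {"dx": 0, "dy": 0, "dz": 0, "jaw": 0.3, "roll": 0}
    - {"dx": 0, "dy": 0, "dz": 0, "jaw": 0.3, "roll": 0}
    - {"dx": 0, "dy": 0, "dz": 0, "jaw": 0.3, "roll": 0}
    - {"dx": 0, "dy": 0, "dz": 0, "jaw": 0.3, "roll": 0}
    - {"dx": 0, "dy": 0, "dz": 0, "jaw": 0.3, "roll": 0}
    - {"dx": 0, "dy": 0, "dz": 0, "jaw": 0.3, "roll": 0}
    - {"dx": 0, "dy": 0, "dz": 0, "jaw": 0.3, "roll": 0}

```text
t: 33.4
eef_pos: [0.5783, 0.0206, 0.2311]
ee_rot: [3.142, -0.0, -0.153]
force: [0.6, 0.9, -3.3]
width: 0.0417
gripper_force: 44.9
```

```bash
python3 - <<'E'
from h import *
q,e=snap("scene")
cv2.imwrite('pics/s3.png',cv2.resize(q[100:320,240:500],None,fx=3,fy=2.7,interpolation=2)[:,:,::-1])
E
```

```text
(no output)
```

View pics/s3.png

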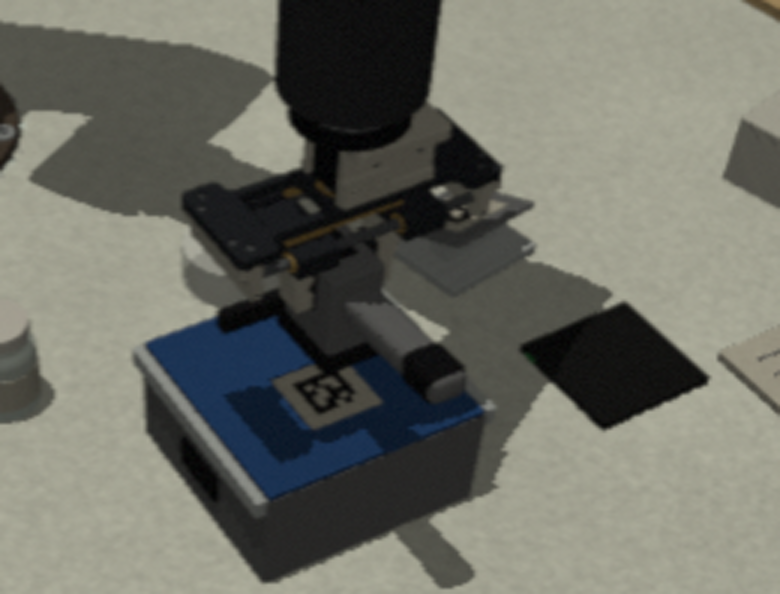

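The scanner is held above the cover code, at crop (328,395), with its handle at crop (410,345) sticking out away from the robot. I'll measure its tilt from the depth and get the bare pad's centre.

```bash
cat >> h.py <<'E'
def hdl(yaw,tcp,lo=.035,hi=.13,n="scene"):
    # points around scanner handle, in frame (along handle dir a, across, z)
    p,d=grab_frame(n);P=cloud(n,d)[d>0]
    a=np.array([np.cos(yaw),np.sin(yaw)]);b=np.array([-a[1],a[0]])
    r=P[:,:2]-tcp[:2];s=r@a;c=r@b
    k=(s>lo)&(s<hi)&(abs(c)<.006)&(P[:,2]>tcp[2]-.12)&(P[:,2]<tcp[2]+.045)
    s,z=s[k],P[k,2]
    print(len(s)); edges=np.arange(lo,hi,.012);S=[];Z=[]
    for e in edges:
        m=(s>=e)&(s<e+.012)
        if m.sum()>2:S.append(s[m].mean());Z.append(np.percentile(z[m],85))
    print(np.round(S,3),np.round(Z,3))
    sl=np.polyfit(S,Z,1);print('slope',sl[0],'rad',np.arctan(sl[0]))
E
python3 - <<'E'
from h import *
s=get_state();hdl(-.152,s["eef_pos"])
print(s["q"])
p,d=snap("scene");hs=cv2.cvtColor(p,cv2.COLOR_RGB2HSV)
for c in big(hs[...,2]<45,(408,205,485,268))[:1]:print('pad',rect("scene",c,.01),cv2.boundingRect(c))
E
```

```text
314
[0.04  0.053 0.066 0.077 0.089 0.101 0.113 0.125] [0.258 0.259 0.26  0.261 0.262 0.265 0.266 0.266]
slope 0.10232177350430116 rad 0.10196690577244687
[ 3.73493483e-01  1.98329116e-01 -1.99239151e-01 -1.54061163e-05
 -1.17321779e+00  1.04475937e+00]
pad (array([631.2, 284.9]), array([109.4, 110.4]), 82.4) (414, 213, 62, 46)
```

>>> servo_tool:
  moves:
    - {"dx": 0, "dy": 0, "dz": 0, "jaw": 0.3, "roll": 0}
    - {"dx": 0, "dy": 0, "dz": 0, "jaw": 0.3, "roll": 0}
    - {"dx": 0, "dy": 0, "dz": 0, "jaw": 0.3, "roll": 0}
    - {"dx": 0, "dy": 0, "dz": 0, "jaw": 0.3, "roll": 0}
    - {"dx": 0, "dy": 0, "dz": 0, "jaw": 0.3, "roll": 0}
    - {"dx": 0, "dy": 0, "dz": 0, "jaw": 0.3, "roll": 0}
    - {"dx": 0, "dy": 0, "dz": 0, "jaw": 0.3, "roll": 0}
    - {"dx": 0, "dy": 0, "dz": 0, "jaw": 0.3, "roll": 0}
    - {"dx": 0, "dy": 0, "dz": 0, "jaw": 0.3, "roll": 0}
    - {"dx": 0, "dy": 0, "dz": 0, "jaw": 0.3, "roll": 0}

```text
t: 34.8
eef_pos: [0.5783, 0.0207, 0.2311]
ee_rot: [3.142, -0.0, -0.152]
force: [-0.5, 0.2, -2.5]
width: 0.0421
gripper_force: 44.9
```

>>> servo_tool:
  moves:
    - {"dx": 0, "dy": 0, "dz": 0.02, "jaw": 0.3, "roll": 0}
    - {"dx": 0, "dy": 0.01, "dz": 0.02, "jaw": 0.3, "roll": -8}
    - {"dx": -0.01, "dy": 0.015, "dz": 0, "jaw": 0.3, "roll": -9}
    - {"dx": -0.01, "dy": 0.015, "dz": 0, "jaw": 0.3, "roll": -9}
    - {"dx": -0.01, "dy": 0.015, "dz": 0, "jaw": 0.3, "roll": -9}
    - {"dx": -0.01, "dy": 0.015, "dz": 0, "jaw": 0.3, "roll": -9}
    - {"dx": -0.01, "dy": 0.015, "dz": 0, "jaw": 0.3, "roll": -9}
    - {"dx": -0.01, "dy": 0.015, "dz": 0, "jaw": 0.3, "roll": -9}
    - {"dx": -0.01, "dy": 0.015, "dz": 0, "jaw": 0.3, "roll": -9}
    - {"dx": -0.01, "dy": 0.015, "dz": 0, "jaw": 0.3, "roll": -9}

```text
t: 36.05
eef_pos: [0.498, 0.1511, 0.2712]
ee_rot: [-3.141, 0.0, -1.554]
force: [0.0, -0.4, -3.7]
width: 0.0416
gripper_force: 44.9
```

>>> servo_tool:
  moves:
    - {"dx": -0.01, "dy": 0.015, "dz": 0, "jaw": 0.3, "roll": -9}
    - {"dx": -0.01, "dy": 0.015, "dz": 0, "jaw": 0.3, "roll": -9}
    - {"dx": -0.01, "dy": 0.015, "dz": 0, "jaw": 0.3, "roll": -9}
    - {"dx": -0.01, "dy": 0.015, "dz": 0, "jaw": 0.3, "roll": -9}
    - {"dx": -0.01, "dy": 0.015, "dz": 0, "jaw": 0.3, "roll": -9}
    - {"dx": -0.01, "dy": 0.015, "dz": 0, "jaw": 0.3, "roll": -9}
    - {"dx": -0.01, "dy": 0.015, "dz": 0, "jaw": 0.3, "roll": -9}
    - {"dx": -0.01, "dy": 0.015, "dz": 0, "jaw": 0.3, "roll": -9}
    - {"dx": -0.01, "dy": 0.01, "dz": 0, "jaw": 0.3, "roll": -9}
    - {"dx": -0.01, "dy": 0.01, "dz": 0, "jaw": 0.3, "roll": -9}

```text
t: 37.3
eef_pos: [0.398, 0.291, 0.2711]
ee_rot: [3.141, 0.0, -3.125]
force: [-0.1, 0.2, -3.2]
width: 0.0417
gripper_force: 44.9
```

```bash
python3 - <<'E'
from h import *
s=get_state();print(s["q"],s["eef_pos"],s["ee_rot"])
q,e=snap("scene","s4")
p,d=snap("top");P=cloud("top",d);k=(P[...,2]>.25)
print(len(P[k]))
hdl(-3.12,s["eef_pos"])
E
```

```text
[ 1.03098489e+00  2.62344247e-02 -3.05580384e-01  1.55008419e-05
 -1.23878919e+00 -2.58487047e+00] [0.39796169 0.29100336 0.27113276] [ 3.14143711e+00  1.14070792e-04 -3.12467686e+00]
16152
6
[0.125] [0.304]
slope 1.2183286534982485 rad 0.8835025496676674h.py:55: RankWarning: Polyfit may be poorly conditioned
  sl=np.polyfit(S,Z,1);print('slope',sl[0],'rad',np.arctan(sl[0]))
```

View pics/s4.png

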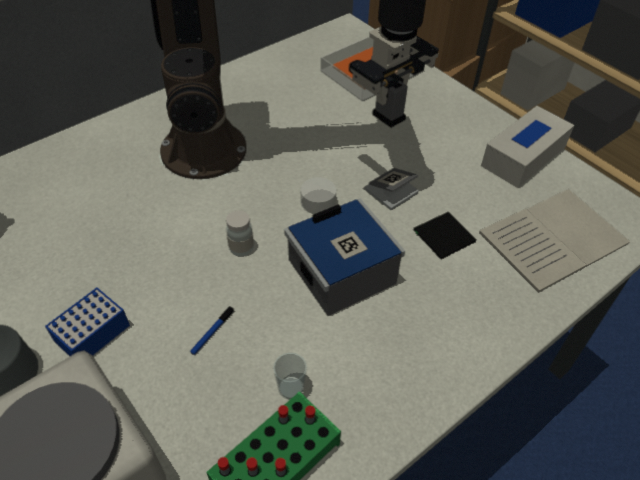

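The scanner hangs at about (392,95) with its nose at (389,115). Its handle is hidden behind it and points toward the robot. I'll measure the tilt by fitting a plane to the head's front face, then loosen the grip.

```bash
cat >> h.py <<'E'
def face(save=None):
    s=get_state();t=s["eef_pos"];p,d=grab_frame("scene");P=cloud("scene",d)
    if save: cv2.imwrite('pics/'+save+'.png',cv2.resize(p[60:280,300:500],(600,594),interpolation=2)[:,:,::-1])
    Q=P[d>0];r=Q-t
    k=(abs(r[:,1])<.017)&(r[:,2]>-.03)&(r[:,2]<.035)&(r[:,0]>.005)&(r[:,0]<.06);q=Q[k]
    ce=np.median(q,0)
    for _ in range(8):
        n=np.linalg.svd(q-q.mean(0),full_matrices=False)[2][2];e=abs((q-q.mean(0))@n);q2=q[e<max(.003,2*np.median(e))]
        if len(q2)==len(q):break
        q=q2
    n*=np.sign(n[0]);print('face n',n.round(3),'tilt',round(float(np.arctan2(n[2],n[0])),3),len(q),q.mean(0).round(4),'tcp',t.round(4),s["width"],s["gripper_force"])
    # lowest points = nose corner
    k=(abs(r[:,1])<.03)&(abs(r[:,0])<.07)&(r[:,2]<.0)&(r[:,2]>-.1);qq=Q[k];o=np.argsort(qq[:,2])[:15];print('low',np.median(qq[o],0).round(4))
E
python3 - <<'E'
from h import *
face()
E
```

```text
face n [0.998 0.057 0.017] tilt 0.017 216 [0.4277 0.2906 0.2741] tcp [0.3981 0.2909 0.2712] 0.04208340175541951 44.91051256656647
low [0.4207 0.2687 0.2187]
```

>>> servo_tool:
  moves:
    - {"dx": -0.002, "dy": 0.001, "dz": -0.02, "jaw": 0.3, "roll": -1}
    - {"dx": -0.002, "dy": 0.001, "dz": -0.02, "jaw": 0.3, "roll": 0}
    - {"dx": -0.002, "dy": 0.001, "dz": -0.01, "jaw": 0.3, "roll": 0}
    - {"dx": -0.002, "dy": 0.001, "dz": 0, "jaw": 0.3, "roll": 0}
    - {"dx": 0, "dy": 0, "dz": 0, "jaw": 0.3, "roll": 0}
    - {"dx": 0, "dy": 0, "dz": 0, "jaw": 0.3, "roll": 0}
    - {"dx": 0, "dy": 0, "dz": 0, "jaw": 0.3, "roll": 0}
    - {"dx": 0, "dy": 0, "dz": 0, "jaw": 0.3, "roll": 0}
    - {"dx": 0, "dy": 0, "dz": 0, "jaw": 0.3, "roll": 0}
    - {"dx": 0, "dy": 0, "dz": 0, "jaw": 0.3, "roll": 0}
  newtons: 7

```text
t: 38.75
eef_pos: [0.3903, 0.2947, 0.2211]
ee_rot: [-3.142, 0.0, -3.137]
force: [-0.6, 0.5, -3.1]
width: 0.042
gripper_force: 7.0
```

```bash
python3 - <<'E'
from h import *
face()
E
```

```text
face n [ 1.    -0.01   0.001] tilt 0.001 190 [0.4199 0.2946 0.2243] tcp [0.3903 0.2947 0.2211] 0.04200820489692886 6.994604095816612
low [0.3943 0.2706 0.1688]
```

>>> servo_tool:
  moves:
    - {"dx": 0, "dy": 0, "dz": 0, "jaw": 0.3, "roll": 0}
    - {"dx": 0, "dy": 0, "dz": 0, "jaw": 0.3, "roll": 0}
    - {"dx": 0, "dy": 0, "dz": 0, "jaw": 0.3, "roll": 0}
    - {"dx": 0, "dy": 0, "dz": 0, "jaw": 0.3, "roll": 0}
    - {"dx": 0, "dy": 0, "dz": 0, "jaw": 0.3, "roll": 0}
    - {"dx": 0, "dy": 0, "dz": 0, "jaw": 0.3, "roll": 0}
    - {"dx": 0, "dy": 0, "dz": 0, "jaw": 0.3, "roll": 0}
    - {"dx": 0, "dy": 0, "dz": 0, "jaw": 0.3, "roll": 0}
    - {"dx": 0, "dy": 0, "dz": 0, "jaw": 0.3, "roll": 0}
    - {"dx": 0, "dy": 0, "dz": 0, "jaw": 0.3, "roll": 0}
  newtons: 4

```text
t: 40.05
eef_pos: [0.3903, 0.2947, 0.2211]
ee_rot: [3.142, -0.0, -3.137]
force: [1.0, 0.6, -3.8]
width: 0.0422
gripper_force: 4.0
```

```bash
python3 - <<'E'
from h import *
face()
E
```

```text
face n [0.999 0.039 0.007] tilt 0.007 195 [0.42   0.294  0.2243] tcp [0.3903 0.2947 0.2211] 0.04218940099710802 3.9969684183597565
low [0.409  0.2715 0.1681]
```

The grip holds square even at 4 N, so the tool has to pivot the scanner in the fingers. I'll hook the back of the nose behind the box's fixed far wall and pull gently toward the robot. That also pushes the cover toward its shut stop.

>>> servo_tool:
  moves:
    - {"dx": 0.01, "dy": -0.01, "dz": 0.025, "jaw": 0.3, "roll": 0}
    - {"dx": 0.02, "dy": -0.02, "dz": 0.025, "jaw": 0.3, "roll": -1}
    - {"dx": 0.03, "dy": -0.03, "dz": 0, "jaw": 0.3, "roll": -1}
    - {"dx": 0.04, "dy": -0.04, "dz": 0, "jaw": 0.3, "roll": -1}
    - {"dx": 0.04, "dy": -0.04, "dz": 0, "jaw": 0.3, "roll": -1}
    - {"dx": 0.04, "dy": -0.04, "dz": 0, "jaw": 0.3, "roll": -1}
    - {"dx": 0.04, "dy": -0.04, "dz": 0, "jaw": 0.3, "roll": -1}
    - {"dx": 0.04, "dy": -0.04, "dz": 0, "jaw": 0.3, "roll": -1}
    - {"dx": 0.03, "dy": -0.02, "dz": 0, "jaw": 0.3, "roll": -1}
    - {"dx": 0.01, "dy": -0.011, "dz": 0, "jaw": 0.3, "roll": -1}
  newtons: 40

```text
t: 41.35
eef_pos: [0.6915, 0.0021, 0.2696]
ee_rot: [-3.141, -0.002, 2.987]
force: [-1.1, 1.5, -3.5]
width: 0.0419
gripper_force: 40.0
```

>>> servo_tool:
  moves:
    - {"dx": 0, "dy": 0, "dz": -0.02, "jaw": 0.3, "roll": 0}
    - {"dx": 0, "dy": 0, "dz": -0.03, "jaw": 0.3, "roll": 0}
    - {"dx": 0, "dy": 0, "dz": -0.03, "jaw": 0.3, "roll": 0}
    - {"dx": 0, "dy": 0, "dz": -0.02, "jaw": 0.3, "roll": 0}
    - {"dx": 0, "dy": 0, "dz": -0.01, "jaw": 0.3, "roll": 0}
    - {"dx": 0, "dy": 0, "dz": -0.01, "jaw": 0.3, "roll": 0}
    - {"dx": 0, "dy": 0, "dz": 0, "jaw": 0.3, "roll": 0}
    - {"dx": 0, "dy": 0, "dz": 0, "jaw": 0.3, "roll": 0}
    - {"dx": 0, "dy": 0, "dz": 0, "jaw": 0.3, "roll": 0}
    - {"dx": 0, "dy": 0, "dz": 0, "jaw": 0.3, "roll": 0}

```text
t: 42.6
eef_pos: [0.6905, 0.0037, 0.1515]
ee_rot: [3.141, 0.001, 2.989]
force: [-0.0, 0.2, -3.4]
width: 0.0421
gripper_force: 40.0
```

```bash
python3 - <<'E'
from h import *
face("f1")
E
```

```text
face n [ 0.992 -0.127  0.011] tilt 0.011 225 [0.7208 0.0013 0.1545] tcp [0.6905 0.0037 0.1515] 0.042058034414902766 39.994792342185974
low [ 0.6446 -0.0109  0.0551]
```

View pics/f1.png

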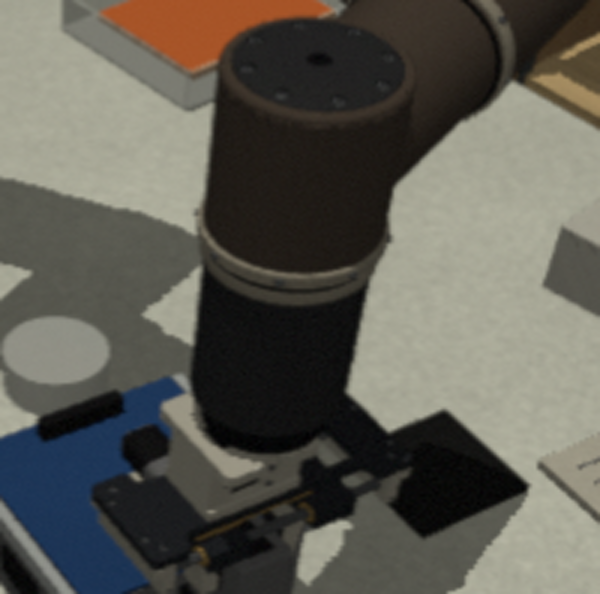

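The scanner is behind the far wall with its handle over the cover (tip at crop (145,445)). I'll pull with a light grip.

>>> servo_tool:
  moves:
    - {"dx": 0, "dy": 0, "dz": 0, "jaw": 0.3, "roll": 0}
    - {"dx": -0.003, "dy": 0, "dz": 0, "jaw": 0.3, "roll": 0}
    - {"dx": -0.003, "dy": 0.001, "dz": 0, "jaw": 0.3, "roll": 0}
    - {"dx": -0.003, "dy": 0, "dz": 0, "jaw": 0.3, "roll": 0}
    - {"dx": -0.003, "dy": 0.001, "dz": 0, "jaw": 0.3, "roll": 0}
    - {"dx": -0.003, "dy": 0, "dz": 0, "jaw": 0.3, "roll": 0}
    - {"dx": -0.002, "dy": 0.001, "dz": 0, "jaw": 0.3, "roll": 0}
    - {"dx": 0, "dy": 0, "dz": 0, "jaw": 0.3, "roll": 0}
    - {"dx": 0, "dy": 0, "dz": 0, "jaw": 0.3, "roll": 0}
    - {"dx": 0, "dy": 0, "dz": 0, "jaw": 0.3, "roll": 0}
  newtons: 8

```text
t: 43.9
eef_pos: [0.6735, 0.0067, 0.1511]
ee_rot: [3.141, 0.0, 2.989]
force: [2.2, 0.1, -0.8]
width: 0.0419
gripper_force: 8.0
```

```bash
python3 - <<'E'
from h import *
face()
E
```

```text
face n [ 0.985 -0.145  0.095] tilt 0.096 253 [0.7061 0.0037 0.1543] tcp [0.6735 0.0067 0.1511] 0.04193157293505366 8.000169843435287
low [ 0.6454 -0.0071  0.0539]
```

>>> servo_tool:
  moves:
    - {"dx": -0.003, "dy": 0, "dz": 0, "jaw": 0.3, "roll": 0}
    - {"dx": -0.003, "dy": 0.001, "dz": 0, "jaw": 0.3, "roll": 0}
    - {"dx": -0.003, "dy": 0, "dz": 0, "jaw": 0.3, "roll": 0}
    - {"dx": -0.003, "dy": 0.001, "dz": 0, "jaw": 0.3, "roll": 0}
    - {"dx": -0.003, "dy": 0, "dz": 0, "jaw": 0.3, "roll": 0}
    - {"dx": -0.002, "dy": 0.001, "dz": 0, "jaw": 0.3, "roll": 0}
    - {"dx": 0, "dy": 0, "dz": 0, "jaw": 0.3, "roll": 0}
    - {"dx": 0, "dy": 0, "dz": 0, "jaw": 0.3, "roll": 0}
    - {"dx": 0, "dy": 0, "dz": 0, "jaw": 0.3, "roll": 0}
    - {"dx": 0, "dy": 0, "dz": 0, "jaw": 0.3, "roll": 0}

```text
t: 45.2
eef_pos: [0.6559, 0.0096, 0.1508]
ee_rot: [-3.141, -0.001, 2.989]
force: [0.9, 0.2, -3.5]
width: 0.0422
gripper_force: 8.0
```

```bash
python3 - <<'E'
from h import *
face()
E
```

```text
face n [ 0.928 -0.117  0.354] tilt 0.364 311 [0.6968 0.0064 0.1547] tcp [0.6559 0.0096 0.1508] 0.04222926221936325 7.999570369720459
low [ 0.6465 -0.0085  0.0537]
```

Tilt is now about 0.36 rad. I'll tighten the grip, back off, lift, and carry the scanner to the bay plate.

>>> servo_tool:
  moves:
    - {"dx": 0, "dy": 0, "dz": 0, "jaw": 0.3, "roll": 0}
    - {"dx": 0, "dy": 0, "dz": 0, "jaw": 0.3, "roll": 0}
    - {"dx": 0.006, "dy": 0, "dz": 0, "jaw": 0.3, "roll": 0}
    - {"dx": 0.006, "dy": -0.001, "dz": 0.005, "jaw": 0.3, "roll": 0}
    - {"dx": 0.002, "dy": 0, "dz": 0.02, "jaw": 0.3, "roll": 0}
    - {"dx": 0, "dy": 0, "dz": 0.03, "jaw": 0.3, "roll": 0}
    - {"dx": 0, "dy": 0, "dz": 0.03, "jaw": 0.3, "roll": 0}
    - {"dx": 0, "dy": 0, "dz": 0.03, "jaw": 0.3, "roll": 0}
    - {"dx": 0, "dy": 0, "dz": 0.005, "jaw": 0.3, "roll": 0}
    - {"dx": 0, "dy": 0, "dz": 0, "jaw": 0.3, "roll": 0}
  newtons: 40

```text
t: 46.5
eef_pos: [0.6701, 0.0087, 0.2704]
ee_rot: [3.141, -0.001, 2.989]
force: [-0.4, -0.3, -4.2]
width: 0.042
gripper_force: 40.0
```

```bash
python3 - <<'E'
from h import *
face()
p,d=snap("scene");hs=cv2.cvtColor(p,cv2.COLOR_RGB2HSV)
w=(hs[...,1]<90)&(hs[...,2]>95)
for c in big(w,(325,225,380,275))[:1]:print('label',rect("scene",c,.115),cv2.boundingRect(c))
E
```

```text
face n [ 0.925 -0.122  0.36 ] tilt 0.371 372 [0.7111 0.0062 0.2736] tcp [0.6701 0.0087 0.2704] 0.04204722801027458 39.999112486839294
low [ 0.6708 -0.0186  0.2178]
label (array([577.1,   9.9]), array([39.8, 60.3]), 81.2) (330, 234, 29, 25)
```

>>> servo_tool:
  moves:
    - {"dx": -0.02, "dy": 0.02, "dz": 0, "jaw": 0.3, "roll": 1}
    - {"dx": -0.03, "dy": 0.03, "dz": 0, "jaw": 0.3, "roll": 1}
    - {"dx": -0.04, "dy": 0.04, "dz": 0, "jaw": 0.3, "roll": 1}
    - {"dx": -0.04, "dy": 0.04, "dz": 0, "jaw": 0.3, "roll": 1}
    - {"dx": -0.04, "dy": 0.04, "dz": 0, "jaw": 0.3, "roll": 1}
    - {"dx": -0.04, "dy": 0.04, "dz": 0, "jaw": 0.3, "roll": 1}
    - {"dx": -0.04, "dy": 0.04, "dz": 0, "jaw": 0.3, "roll": 1}
    - {"dx": -0.03, "dy": 0.03, "dz": 0, "jaw": 0.3, "roll": 1}
    - {"dx": -0.005, "dy": 0.008, "dz": -0.02, "jaw": 0.3, "roll": 1}
    - {"dx": 0, "dy": 0, "dz": -0.02, "jaw": 0.3, "roll": 0}

```text
t: 47.85
eef_pos: [0.3842, 0.2972, 0.2297]
ee_rot: [-3.141, -0.001, -3.135]
force: [0.8, -0.4, -3.0]
width: 0.042
gripper_force: 40.0
```

>>> servo_tool:
  moves:
    - {"dx": 0, "dy": 0, "dz": -0.02, "jaw": 0.3, "roll": 0}
    - {"dx": 0, "dy": 0, "dz": -0.02, "jaw": 0.3, "roll": 0}
    - {"dx": 0, "dy": 0, "dz": -0.02, "jaw": 0.3, "roll": 0}
    - {"dx": 0, "dy": 0, "dz": -0.01, "jaw": 0.3, "roll": 0}
    - {"dx": 0, "dy": 0, "dz": -0.01, "jaw": 0.3, "roll": 0}
    - {"dx": 0, "dy": 0, "dz": 0, "jaw": 0.3, "roll": 0}
    - {"dx": 0, "dy": 0, "dz": 0, "jaw": 0.3, "roll": 0}
    - {"dx": 0, "dy": 0, "dz": 0, "jaw": 0.3, "roll": 0}
    - {"dx": 0, "dy": 0, "dz": 0, "jaw": 0.3, "roll": 0}
    - {"dx": 0, "dy": 0, "dz": 0, "jaw": 0.3, "roll": 0}

```text
t: 49.1
eef_pos: [0.3854, 0.2967, 0.1513]
ee_rot: [3.141, 0.0, -3.137]
force: [-0.2, -0.5, -3.1]
width: 0.0416
gripper_force: 40.0
```

```bash
python3 - <<'E'
from h import *
face("f2")
E
```

```text
face n [0.932 0.009 0.361] tilt 0.37 223 [0.4262 0.2961 0.1539] tcp [0.3854 0.2967 0.1513] 0.041559723145860525 39.99928414821625
low [0.4478 0.2946 0.0524]
```

View pics/f2.png

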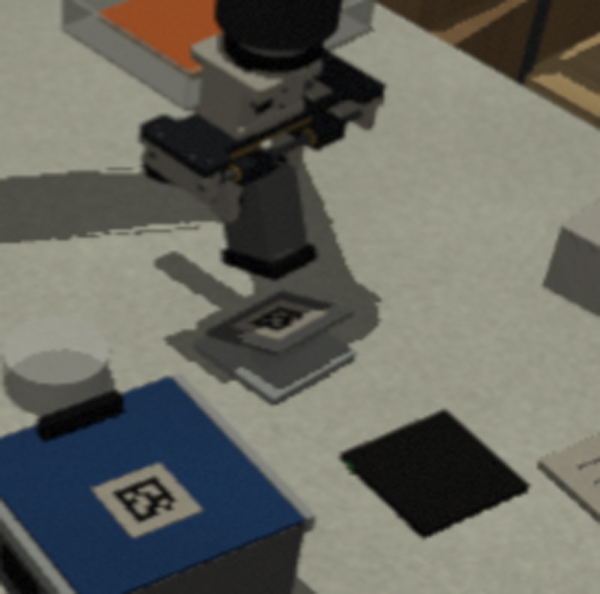

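The scanner is over the bay code (crop (278,318)), tilted to match the plate, with the nose's lower front edge at crop (272,275). I'll check the geometry and hold still.

```bash
python3 - <<'E'
from h import *
print(plane("scene",[(390.7,161.9)],.114),plane("scene",[(392.7,177.8)],.046))
p,d=snap("scene");P=cloud("scene",d);print(P[157:166,388:394].reshape(-1,3).round(3)[::5].tolist())
E
```

```text
[[0.44044484 0.27380899 0.114     ]] [[0.43599133 0.29453071 0.046     ]]
[[0.433, 0.27, 0.126], [0.437, 0.283, 0.123], [0.438, 0.279, 0.122], [0.44, 0.274, 0.123], [0.44, 0.271, 0.121], [0.436, 0.272, 0.115], [0.437, 0.268, 0.114], [0.445, 0.277, 0.115], [0.359, 0.371, -0.001], [0.365, 0.36, 0.006], [0.364, 0.359, 0.003]]
```

>>> servo_tool:
  moves:
    - {"dx": 0, "dy": 0, "dz": 0, "jaw": 0.3, "roll": 0}
    - {"dx": 0, "dy": 0, "dz": 0, "jaw": 0.3, "roll": 0}
    - {"dx": 0, "dy": 0, "dz": 0, "jaw": 0.3, "roll": 0}
    - {"dx": 0, "dy": 0, "dz": 0, "jaw": 0.3, "roll": 0}
    - {"dx": 0, "dy": 0, "dz": 0, "jaw": 0.3, "roll": 0}
    - {"dx": 0, "dy": 0, "dz": 0, "jaw": 0.3, "roll": 0}
    - {"dx": 0, "dy": 0, "dz": 0, "jaw": 0.3, "roll": 0}
    - {"dx": 0, "dy": 0, "dz": 0, "jaw": 0.3, "roll": 0}
    - {"dx": 0, "dy": 0, "dz": 0, "jaw": 0.3, "roll": 0}
    - {"dx": 0, "dy": 0, "dz": 0, "jaw": 0.3, "roll": 0}

```text
t: 50.45
eef_pos: [0.3853, 0.2967, 0.151]
ee_rot: [-3.142, -0.0, -3.137]
force: [-0.1, 0.1, -2.9]
width: 0.0416
gripper_force: 40.0
```

>>> servo_tool:
  moves:
    - {"dx": 0, "dy": 0, "dz": 0, "jaw": 0.3, "roll": 0}
    - {"dx": 0, "dy": 0, "dz": 0, "jaw": 0.3, "roll": 0}
    - {"dx": 0, "dy": 0, "dz": 0, "jaw": 0.3, "roll": 0}
    - {"dx": 0, "dy": 0, "dz": 0, "jaw": 0.3, "roll": 0}
    - {"dx": 0, "dy": 0, "dz": 0, "jaw": 0.3, "roll": 0}
    - {"dx": 0, "dy": 0, "dz": 0, "jaw": 0.3, "roll": 0}
    - {"dx": 0, "dy": 0, "dz": 0, "jaw": 0.3, "roll": 0}
    - {"dx": 0, "dy": 0, "dz": 0, "jaw": 0.3, "roll": 0}
    - {"dx": 0, "dy": 0, "dz": 0, "jaw": 0.3, "roll": 0}
    - {"dx": 0, "dy": 0, "dz": 0, "jaw": 0.3, "roll": 0}

```text
t: 51.7
eef_pos: [0.3853, 0.2967, 0.151]
ee_rot: [-3.142, -0.0, -3.137]
force: [0.2, -0.7, -2.5]
width: 0.0419
gripper_force: 40.0
```

Both scans are done. I'll lift, turn the handle away from the robot as it was at first, and go above the pad.

>>> servo_tool:
  moves:
    - {"dx": 0, "dy": 0, "dz": 0.03, "jaw": 0.3, "roll": 0}
    - {"dx": 0, "dy": 0, "dz": 0.04, "jaw": 0.3, "roll": 0}
    - {"dx": 0, "dy": 0, "dz": 0.03, "jaw": 0.3, "roll": 9}
    - {"dx": 0.01, "dy": 0, "dz": 0, "jaw": 0.3, "roll": 9}
    - {"dx": 0.01, "dy": 0, "dz": 0, "jaw": 0.3, "roll": 9}
    - {"dx": 0.02, "dy": 0, "dz": 0, "jaw": 0.3, "roll": 9}
    - {"dx": 0.02, "dy": 0, "dz": 0, "jaw": 0.3, "roll": 9}
    - {"dx": 0.02, "dy": 0, "dz": 0, "jaw": 0.3, "roll": 9}
    - {"dx": 0.02, "dy": 0, "dz": 0, "jaw": 0.3, "roll": 9}
    - {"dx": 0.02, "dy": 0, "dz": 0, "jaw": 0.3, "roll": 9}

```text
t: 52.95
eef_pos: [0.5059, 0.2966, 0.2508]
ee_rot: [3.141, -0.0, -1.875]
force: [0.5, 0.6, -3.3]
width: 0.0419
gripper_force: 40.0
```

>>> servo_tool:
  moves:
    - {"dx": 0.02, "dy": 0, "dz": 0, "jaw": 0.3, "roll": 9}
    - {"dx": 0.02, "dy": 0, "dz": 0, "jaw": 0.3, "roll": 9}
    - {"dx": 0.02, "dy": -0.002, "dz": 0, "jaw": 0.3, "roll": 9}
    - {"dx": 0.02, "dy": -0.002, "dz": 0, "jaw": 0.3, "roll": 9}
    - {"dx": 0.02, "dy": -0.002, "dz": 0, "jaw": 0.3, "roll": 9}
    - {"dx": 0.02, "dy": -0.002, "dz": 0, "jaw": 0.3, "roll": 9}
    - {"dx": 0.02, "dy": -0.002, "dz": 0, "jaw": 0.3, "roll": 9}
    - {"dx": 0.01, "dy": -0.002, "dz": 0, "jaw": 0.3, "roll": 9}
    - {"dx": 0.008, "dy": -0.002, "dz": 0, "jaw": 0.3, "roll": 9}
    - {"dx": 0, "dy": 0, "dz": 0, "jaw": 0.3, "roll": 9}

```text
t: 54.2
eef_pos: [0.6638, 0.2823, 0.2501]
ee_rot: [3.141, 0.001, -0.305]
force: [-0.7, 0.8, -4.1]
width: 0.0416
gripper_force: 40.0
```

>>> servo_tool:
  moves:
    - {"dx": 0, "dy": 0, "dz": 0, "jaw": 0.3, "roll": 9}
    - {"dx": 0, "dy": 0, "dz": -0.02, "jaw": 0.3, "roll": 0}
    - {"dx": 0, "dy": 0, "dz": -0.03, "jaw": 0.3, "roll": 0}
    - {"dx": 0, "dy": 0, "dz": -0.03, "jaw": 0.3, "roll": 0}
    - {"dx": 0, "dy": 0, "dz": -0.03, "jaw": 0.3, "roll": 0}
    - {"dx": 0, "dy": 0, "dz": -0.02, "jaw": 0.3, "roll": 0}
    - {"dx": 0, "dy": 0, "dz": -0.02, "jaw": 0.3, "roll": 0}
    - {"dx": 0, "dy": 0, "dz": -0.01, "jaw": 0.3, "roll": 0}
    - {"dx": 0, "dy": 0, "dz": 0, "jaw": 0.3, "roll": 0}
    - {"dx": 0, "dy": 0, "dz": 0, "jaw": 0.3, "roll": 0}

```text
t: 55.45
eef_pos: [0.6639, 0.2829, 0.092]
ee_rot: [-3.141, -0.001, -0.152]
force: [0.2, 0.7, -2.4]
width: 0.0418
gripper_force: 40.0
```

```bash
python3 - <<'E'
from h import *
q,e=snap("scene");s=get_state();print(s["eef_pos"],s["ee_rot"]);hdl(-.152,s["eef_pos"],.04,.12)
cv2.imwrite('pics/s5.png',cv2.resize(q[130:290,380:560],(720,576),interpolation=2)[:,:,::-1])
E
```

```text
[0.66390517 0.28298823 0.0921907 ] [-3.14056832e+00 -1.28579777e-03 -1.52371495e-01]
299
[0.046 0.058 0.07  0.081 0.093 0.106 0.116] [0.104 0.099 0.095 0.093 0.089 0.088 0.085]
slope -0.24993048097467768 rad -0.24491323238578797
```

View pics/s5.png

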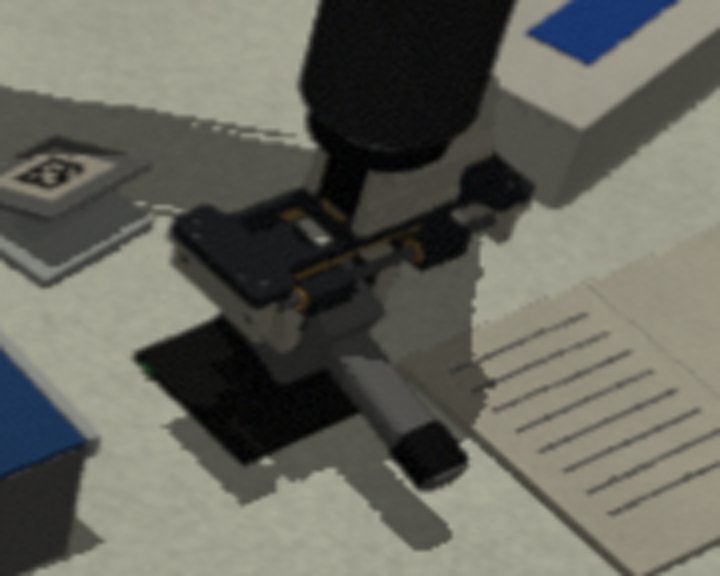

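The scanner is over the pad with its handle drooping away (tip at crop (435,455)). I'll lower it until the rear nose edge touches the rubber.

>>> servo_tool:
  moves:
    - {"dx": 0, "dy": 0, "dz": -0.005, "jaw": 0.3, "roll": 0}
    - {"dx": 0, "dy": 0, "dz": -0.005, "jaw": 0.3, "roll": 0}
    - {"dx": 0, "dy": 0, "dz": -0.003, "jaw": 0.3, "roll": 0}
    - {"dx": 0, "dy": 0, "dz": -0.002, "jaw": 0.3, "roll": 0}
    - {"dx": 0, "dy": 0, "dz": -0.002, "jaw": 0.3, "roll": 0}
    - {"dx": 0, "dy": 0, "dz": -0.001, "jaw": 0.3, "roll": 0}
    - {"dx": 0, "dy": 0, "dz": 0, "jaw": 0.3, "roll": 0}
    - {"dx": 0, "dy": 0, "dz": 0, "jaw": 0.3, "roll": 0}
    - {"dx": 0, "dy": 0, "dz": 0, "jaw": 0.3, "roll": 0}
    - {"dx": 0, "dy": 0, "dz": 0, "jaw": 0.3, "roll": 0}
  newtons: 8

```text
t: 56.8
eef_pos: [0.6634, 0.2827, 0.0732]
ee_rot: [-3.141, -0.0, -0.152]
force: [0.5, 0.2, -2.8]
width: 0.0417
gripper_force: 8.0
```

>>> servo_tool:
  moves:
    - {"dx": 0, "dy": 0, "dz": -0.001, "jaw": 0.3, "roll": 0}
    - {"dx": 0, "dy": 0, "dz": -0.001, "jaw": 0.3, "roll": 0}
    - {"dx": 0, "dy": 0, "dz": -0.001, "jaw": 0.3, "roll": 0}
    - {"dx": 0, "dy": 0, "dz": 0, "jaw": 0.3, "roll": 0}
    - {"dx": 0, "dy": 0, "dz": 0, "jaw": 0.3, "roll": 0}
    - {"dx": 0, "dy": 0, "dz": 0, "jaw": 0.3, "roll": 0}
    - {"dx": 0, "dy": 0, "dz": 0, "jaw": 0.3, "roll": 0}
    - {"dx": 0, "dy": 0, "dz": 0, "jaw": 0.3, "roll": 0}
    - {"dx": 0, "dy": 0, "dz": 0, "jaw": 0.3, "roll": 0}
    - {"dx": 0, "dy": 0, "dz": 0, "jaw": 0.3, "roll": 0}

```text
t: 58.05
eef_pos: [0.6635, 0.2827, 0.0707]
ee_rot: [-3.141, -0.001, -0.152]
force: [-1.7, -0.7, 5.9]
width: 0.0418
gripper_force: 8.0
```

>>> servo_tool:
  moves:
    - {"dx": -0.002, "dy": 0, "dz": 0, "jaw": 0.3, "roll": 0}
    - {"dx": -0.002, "dy": 0, "dz": 0, "jaw": 0.3, "roll": 0}
    - {"dx": -0.002, "dy": 0.001, "dz": 0, "jaw": 0.3, "roll": 0}
    - {"dx": -0.002, "dy": 0, "dz": -0.001, "jaw": 0.3, "roll": 0}
    - {"dx": -0.002, "dy": 0, "dz": 0, "jaw": 0.3, "roll": 0}
    - {"dx": -0.002, "dy": 0.001, "dz": -0.001, "jaw": 0.3, "roll": 0}
    - {"dx": -0.002, "dy": 0, "dz": 0, "jaw": 0.3, "roll": 0}
    - {"dx": 0, "dy": 0, "dz": 0, "jaw": 0.3, "roll": 0}
    - {"dx": 0, "dy": 0, "dz": 0, "jaw": 0.3, "roll": 0}
    - {"dx": 0, "dy": 0, "dz": 0, "jaw": 0.3, "roll": 0}

```text
t: 59.3
eef_pos: [0.649, 0.2848, 0.068]
ee_rot: [3.142, 0.001, -0.153]
force: [-2.1, 1.2, 4.7]
width: 0.0417
gripper_force: 8.0
```

```bash
python3 - <<'E'
from h import *
s=get_state();hdl(-.152,s["eef_pos"],.04,.12)
E
```

```text
292
[0.046 0.058 0.069 0.082 0.094 0.106 0.116] [0.088 0.086 0.084 0.084 0.083 0.083 0.083]
slope -0.0578539492090065 rad -0.05778953127215387
```

It is righting itself. I'll continue.

>>> servo_tool:
  moves:
    - {"dx": -0.002, "dy": 0, "dz": -0.001, "jaw": 0.3, "roll": 0}
    - {"dx": -0.002, "dy": 0.001, "dz": 0, "jaw": 0.3, "roll": 0}
    - {"dx": -0.002, "dy": 0, "dz": -0.001, "jaw": 0.3, "roll": 0}
    - {"dx": -0.002, "dy": 0, "dz": 0, "jaw": 0.3, "roll": 0}
    - {"dx": -0.002, "dy": 0.001, "dz": -0.001, "jaw": 0.3, "roll": 0}
    - {"dx": -0.002, "dy": 0, "dz": -0.001, "jaw": 0.3, "roll": 0}
    - {"dx": -0.001, "dy": 0, "dz": 0, "jaw": 0.3, "roll": 0}
    - {"dx": 0, "dy": 0, "dz": 0, "jaw": 0.3, "roll": 0}
    - {"dx": 0, "dy": 0, "dz": 0, "jaw": 0.3, "roll": 0}
    - {"dx": 0, "dy": 0, "dz": 0, "jaw": 0.3, "roll": 0}

```text
t: 60.6
eef_pos: [0.6361, 0.2866, 0.0636]
ee_rot: [3.141, 0.001, -0.153]
force: [-0.1, 0.7, -1.8]
width: 0.042
gripper_force: 8.0
```

```bash
python3 - <<'E'
from h import *
s=get_state();hdl(-.152,s["eef_pos"],.04,.12)
E
```

```text
268
[0.046 0.058 0.07  0.082 0.094 0.106 0.116] [0.092 0.092 0.093 0.093 0.095 0.098 0.099]
slope 0.10532017907823468 rad 0.10493333468919788
```

The tilt reads the same as it did when level. I'll set the scanner down and let go.

>>> servo_tool:
  moves:
    - {"dx": 0, "dy": 0, "dz": -0.001, "jaw": 0.3, "roll": 0}
    - {"dx": 0, "dy": 0, "dz": -0.0005, "jaw": 0.3, "roll": 0}
    - {"dx": 0, "dy": 0, "dz": 0, "jaw": 0.3, "roll": 0}
    - {"dx": 0, "dy": 0, "dz": 0, "jaw": 0.55, "roll": 0}
    - {"dx": 0, "dy": 0, "dz": 0, "jaw": 0.7, "roll": 0}
    - {"dx": 0, "dy": 0, "dz": 0, "jaw": 0.75, "roll": 0}
    - {"dx": 0, "dy": 0, "dz": 0.02, "jaw": 0.75, "roll": 0}
    - {"dx": 0, "dy": 0, "dz": 0.04, "jaw": 0.75, "roll": 0}
    - {"dx": 0, "dy": 0, "dz": 0.05, "jaw": 0.75, "roll": 0}
    - {"dx": 0, "dy": 0, "dz": 0.04, "jaw": 0.75, "roll": 0}

```text
t: 61.9
eef_pos: [0.6366, 0.2867, 0.2147]
ee_rot: [-3.141, -0.001, -0.153]
force: [-0.4, 0.5, 0.3]
width: 0.0659
gripper_force: 0.0
```

>>> servo_tool:
  moves:
    - {"dx": -0.03, "dy": 0.03, "dz": 0.02, "jaw": 0.75, "roll": 0}
    - {"dx": -0.04, "dy": 0.03, "dz": 0, "jaw": 0.75, "roll": 0}
    - {"dx": -0.04, "dy": 0.03, "dz": 0, "jaw": 0.75, "roll": 0}
    - {"dx": -0.04, "dy": 0.03, "dz": 0, "jaw": 0.75, "roll": 0}
    - {"dx": -0.04, "dy": 0.03, "dz": 0, "jaw": 0.75, "roll": 0}
    - {"dx": -0.04, "dy": 0.03, "dz": 0, "jaw": 0.75, "roll": 0}
    - {"dx": -0.04, "dy": 0.03, "dz": 0, "jaw": 0.75, "roll": 0}
    - {"dx": -0.04, "dy": 0.03, "dz": 0, "jaw": 0.75, "roll": 0}
    - {"dx": -0.03, "dy": 0.03, "dz": 0, "jaw": 0.75, "roll": 0}
    - {"dx": 0, "dy": 0, "dz": 0, "jaw": 0.75, "roll": 0}

```text
t: 63.15
eef_pos: [0.2942, 0.5584, 0.2321]
ee_rot: [3.141, 0.0, -0.149]
force: [-0.2, -0.1, 0.3]
width: 0.0658
gripper_force: 0.0
```

```bash
python3 - <<'E'
from h import *
hdl(-.152,np.array([.635,.287,.064]),.04,.12)
p,d=snap("top");P=cloud("top",d);q,e=snap("scene")
m=(P[...,2]>.092)&(P[...,2]<.12);k=np.zeros_like(m);k[185:230,145:190]=1
for c in big(m&k)[:1]:print('head',rect("top",c,.105))
hs=cv2.cvtColor(p,cv2.COLOR_RGB2HSV)
b=(hs[...,0]>100)&(hs[...,0]<125)&(hs[...,1]>150)&(hs[...,2]>60)
for c in big(b,(230,170,370,310))[:1]:print('cover',rect("top",c,.115))
cv2.imwrite('pics/m2.png',np.hstack([cv2.resize(p[120:380,130:390],(400,400)),cv2.resize(q[120:320,280:520],(400,400))])[:,:,::-1])
E
```

```text
280
[0.047 0.058 0.07  0.082 0.094 0.106 0.116] [0.091 0.092 0.093 0.094 0.096 0.098 0.098]
slope 0.10897236562349961 rad 0.10854406504995232
head (array([636.9, 284.3]), array([46.1, 67.7]), 82.3)
cover (array([560.4,  24.6]), array([176.5, 179.8]), 80.9)
```

View pics/m2.png

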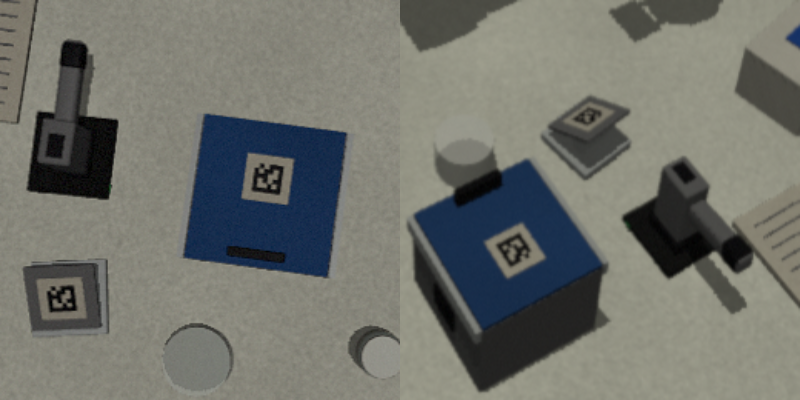

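The cover is shut, and the scanner stands upright on its pad, about 7 mm from centre, with the gripper clear. Handing in.

```bash
python3 -c "
from station import *
print(job_done())"
```

```text
the job is handed in; nothing more can be done
None
```

I handed the job in with both flasks upright in their wells, the cover shut, both codes held under the scanner and the scanner released upright on its pad; the hand-in returned no verdict, so neither the scans nor the result is confirmed.

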